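# Put the embroidery hand tools back in their foam tray

### The arm

A 6-joint arm with a two-finger parallel gripper is mounted at the origin on the work surface. World frame = base frame: x ahead of the robot, y to its left, z up, the work surface at z = 0. Lengths are in m, angles in rad, forces in N, time in s.
With the tool pointing down it reaches from about 0.35 to 0.85 m from the base axis. Payload 8.1 kg.
Tool frame: the origin (TCP) lies on the mounting face of the last link; the fingertips stand 186 mm ahead of it and the grasp point (between the pads) lies 167 mm ahead of it; z points along the fingers, y is the line along which they close (so a half turn about z gives the same grasp; the last joint's range is limited). The gripper opens to 93 mm and grips with 3 to 60 N. Pads are 15 mm wide; open, the fingers measure 128 mm over their backs; the gripper's body (75 mm by 188 mm) begins 65 mm behind the grasp point.
Start: joints at [1.264, 0.13, 1.488, -0, 1.523, -0.085], TCP at [0.132, 0.585, 0.405] pointing down, gripper open.
Joint ranges: [-2.96, 2.96], [-0.89, 2.26], [0.02, 2.5], [-1.34, 4.48], [0, 2.73], [-2.66, 2.66]. Speed limits (rad/s): [2.39, 2.39, 2.79, 3.14, 3.14, 3.14].

### API

Orientations are given as a rotation vector (axis times angle).
In Python, from plant import * gives the robot as it stands. The module is installed in compiled form; this text tells all that it offers.
- The arm moves only by the tool arm_command, never from a script. Its argument "increments" is a list of rows, each a list of 6 numbers: the shift along the tool's x, y, z in units of 0.2 m (1.0 is 0.2 m), then the turn, a rotation vector about the tool's x, y, z in units of pi rad (1.0 is pi rad). A call has exactly 5 rows; each row is the pose to reach, as a shift and turn from the pose commanded when the call began, along the tool's axes at that moment, turning the shorter way round; what a row does not reach only later rows make up. A row lasts 1/8 s, in which the tool goes at most 62.5 mm and 10.7 degrees, less where a joint would pass 70% of its speed; a pose out of reach is approached as far as the arm can. A call with a number of a shift or a turn outside -1 to 1 is refused whole. A call with a gripper value outside its range is refused whole. "fingers" is the closure, from -1 (fully open) to 1 (shut), set as the call begins (left out, the last holds). The fingers move at their own pace and stop on an object; "force" is the grip in N (left out, the last holds). Time passes only in rows, so rows that repeat a pose let the fingers close, or fill a call up. It gives the time, the measured TCP pose, the force, the opening and the grip force at its end, in the units of the state.
- read_state(): the state, without advancing time (a new reading comes with each control period).
- read_camera(name): name is "scene" or "top" or "wrist"; returns a dict with "image" (480x640x3 uint8, red, green, blue), "fx", "fy", "cx", "cy" (pixels), "T" (4x4, takes a point from camera to world coordinates). Camera axes: x right, y down, z forward; pixel columns grow to the right and rows downward; lengths in m; the calibration is good to about 2 mm. A picture is of the moment at which its call begins. There is no depth.
- close_job(): hands the job in; it is judged then, once.
The state is a dict: "t": time; "q": joint angles; "dq": joint speeds; "joint_torque": joint torques, N m; "tool_pos": TCP position; "orientation": TCP orientation; "force": force on the tool from outside, world axes, zero at the start; "wrist_torque": the same for the moment, N m; "opening": finger opening in m; "gripper_force": force on a finger pad.
Only numpy, scipy, OpenCV 4.12 (cv2) and the standard library are available. Lean on these libraries where they do the work, as an engineer would, in place of code of your own. Each camera call takes 0.05 s, during which the arm holds its last target. There are 200 camera calls.

### The job

Put the hand tools that are lying out on the table away: pull the foam-lined tray out from under the riser to its stop, press each tool fully home in the foam cutout that has its shape, and when all of them are down push the tray fully in again. Leave the other things on the table where they are.

Things in the scene. Friction and masses are not known exactly. Their poses are not given: they have to be found in the camera images.
- tray (a joint): how far the tray is pulled out, in metres: 0 = pushed fully in, grows as it comes out towards the robot, 0.170 = its out-stop. The runners drag with about 2 N. All sizes in these notes are in mm
- riser: low wooden riser, 430 wide (its y), 200 deep, underside of its top 57 and upper face 72 above the table; cones and spools of thread stand on its back half. The tray slides under it along its x. A tool pressed home stands to 52 above the table; one still on the foam lips is too tall to go under. Origin: on the table, 85 behind its front edge; x away from the robot, z up
- tray_handle (a point): middle of the tray's pull bar: level bar 11 thick, 120 long along y, 28 above the table, 42 before the tray's front panel (top 46 above the table). Axes are the tray's: x into the riser (the tray comes out along -x), z up. Tray shut, the bar is 72 before the riser's front edge
- foam (a point): centre of the top face of the dark foam (172 in x, 348 in y), 35 above the table; tray axes. Cutouts 15 deep, each in one tool's outline, walls 2 clear of the grip part, 3 to 4 clear elsewhere. At each grip two springy foam lips 44 long stand 1.6 too close on each side: a tool meets them 7 too high and rolls if let go there; pressed on down over its grip (12 to 20 N) it stays by friction
- seam_ripper: seam ripper, 127 long, 32 high: dark wooden handle 30 wide from x = -50 to 55, slim clear tip 14 wide out to x = -72. Grip: flat upright sides above 9, rounded lower edges. Origin: underside, mid-grip; z up, x along the tool, away from the tip
- rotary_cutter: rotary cutter lying flat, 132 long: grey handle 26 wide, 32 high from x = -55 to 30, round blade guard 50 across, 28 high out to x = 77. Grip: flat upright sides above 9, rounded lower edges. Origin: underside, mid-grip; z up, x along the tool, towards the blade
- magnifier: hand magnifier lying flat, 149 long: black handle 24 wide, 32 high from x = -33 to 55, round lens 64 across, 16 high out to x = -94. Grip: flat upright sides above 9, rounded lower edges. Origin: underside, mid-grip; z up, x along the tool, away from the lens
- seam_roller: wooden seam roller, 138 long, 32 high: handle 26 wide from x = -60 to 48, cross-wise roller 32 thick, 40 wide out to x = 78. Grip: flat upright sides above 9, rounded lower edges. Origin: underside, mid-grip; z up, x along the tool, towards the roller
- tape_measure: round tape measure lying flat, 60 across, 32 high, lower edge bevelled up to 9. Origin: centre of the underside; z up. It may be turned any way in its round cutout, the larger of the two
- needle_tin: round brass needle tin lying flat, 48 across, 32 high, lower edge bevelled up to 9. Origin: centre of the underside; z up. It may be turned any way in its round cutout, the smaller of the two
- seam_ripper_seat (a point): seam ripper's cutout: the point on its floor, 20 above the table, where the tool's origin lies when home. Tray axes; the tool's own axes point the same way when home
- rotary_cutter_seat (a point): rotary cutter's cutout: the point on its floor, 20 above the table, where the tool's origin lies when home. Tray axes; the tool's own axes point the same way when home
- magnifier_seat (a point): magnifier's cutout: the point on its floor, 20 above the table, where the tool's origin lies when home. Tray axes; the tool's own axes point the same way when home
- seam_roller_seat (a point): seam roller's cutout: the point on its floor, 20 above the table, where the tool's origin lies when home. Tray axes; the tool's own axes point the same way when home
- tape_measure_seat (a point): tape measure's cutout: the point on its floor, 20 above the table, where the tool's origin lies when home. Tray axes
- needle_tin_seat (a point): needle tin's cutout: the point on its floor, 20 above the table, where the tool's origin lies when home. Tray axes
- pincushion: bystander, not to be disturbed: blue round pincushion with pins, 76 across, 40 high; origin at the centre of its underside
- spool_a: bystander, not to be disturbed: small thread spool standing on end, 32 across, 52 high; origin at the centre of its underside
- spool_b: bystander, not to be disturbed: small thread spool standing on end, 32 across, 52 high; origin at the centre of its underside
- thread_cone: bystander, not to be disturbed: standing cone of thread, 60 across the foot, 104 high; origin at the centre of its underside
- hoop: bystander, not to be disturbed: round wooden embroidery hoop with a brass screw lying flat, 170 across, 14 high; origin at the centre of its underside
- pin_case: bystander, not to be disturbed: flat round clear pin case, 84 across, 16 high; origin at the centre of its underside
- button_jar: bystander, not to be disturbed: glass jar with a metal lid, 68 across, 85 high; origin at the centre of its underside
Things that resemble listed ones, but are neither listed nor needed, are in the scene too. Leave any purple look-alike of the seam_roller alone.

How it is judged:
On the way, in this order (a step that is already met when the one before it is completed fails the run):
1. the tray is pulled out to its stop (at least 163 of 170 mm) (value of joint tray above 0.163 m), for 0.2 s.
2. with the tray still out (over 150 mm), every tool present is pressed home in its own cutout: within 3 mm of the cutout's floor and 6 mm of its place, level and in line with the cutout (horizontal distance between seam_ripper and seam_ripper_seat below 0.006 m and z of seam_ripper in the frame of seam_ripper_seat below 0.003 m and angle between each of seam_ripper, rotary_cutter, magnifier, seam_roller, tape_measure, needle_tin's own z axis and vertical below 0.07 rad and angle between the x axis of seam_ripper and the x axis of seam_ripper_seat, either way round below 0.08 rad and horizontal distance between rotary_cutter and rotary_cutter_seat below 0.006 m and z of rotary_cutter in the frame of rotary_cutter_seat below 0.003 m and angle between the x axis of rotary_cutter and the x axis of rotary_cutter_seat, either way round below 0.08 rad and horizontal distance between magnifier and magnifier_seat below 0.006 m and z of magnifier in the frame of magnifier_seat below 0.003 m and angle between the x axis of magnifier and the x axis of magnifier_seat, either way round below 0.08 rad and horizontal distance between seam_roller and seam_roller_seat below 0.006 m and z of seam_roller in the frame of seam_roller_seat below 0.003 m and angle between the x axis of seam_roller and the x axis of seam_roller_seat, either way round below 0.08 rad and horizontal distance between tape_measure and tape_measure_seat below 0.006 m and z of tape_measure in the frame of tape_measure_seat below 0.003 m and horizontal distance between needle_tin and needle_tin_seat below 0.006 m and z of needle_tin in the frame of needle_tin_seat below 0.003 m and value of joint tray above 0.15 m), for 0.3 s.
3. the tray is pushed fully in (within 6 mm) (value of joint tray below 0.006 m), for 0.2 s.
At the end, for the whole second after the job is handed in: Every tool present lies home in its own cutout (origin within 6 mm sideways and 3 mm in height of the cutout's point, tilt under 4 degrees, in line within 0.08 rad; the two round things may be turned any way), at rest, and the tray is pushed in to within 6 mm (horizontal distance between seam_ripper and seam_ripper_seat below 0.006 m and z of seam_ripper in the frame of seam_ripper_seat below 0.003 m and angle between each of seam_ripper, rotary_cutter, magnifier, seam_roller, tape_measure, needle_tin's own z axis and vertical below 0.07 rad and angle between the x axis of seam_ripper and the x axis of seam_ripper_seat, either way round below 0.08 rad and horizontal distance between rotary_cutter and rotary_cutter_seat below 0.006 m and z of rotary_cutter in the frame of rotary_cutter_seat below 0.003 m and angle between the x axis of rotary_cutter and the x axis of rotary_cutter_seat, either way round below 0.08 rad and horizontal distance between magnifier and magnifier_seat below 0.006 m and z of magnifier in the frame of magnifier_seat below 0.003 m and angle between the x axis of magnifier and the x axis of magnifier_seat, either way round below 0.08 rad and horizontal distance between seam_roller and seam_roller_seat below 0.006 m and z of seam_roller in the frame of seam_roller_seat below 0.003 m and angle between the x axis of seam_roller and the x axis of seam_roller_seat, either way round below 0.08 rad and horizontal distance between tape_measure and tape_measure_seat below 0.006 m and z of tape_measure in the frame of tape_measure_seat below 0.003 m and horizontal distance between needle_tin and needle_tin_seat below 0.006 m and z of needle_tin in the frame of needle_tin_seat below 0.003 m and linear speed of each of seam_ripper, rotary_cutter, magnifier, seam_roller, tape_measure, needle_tin below 0.02 m/s and value of joint tray below 0.006 m); the robot touches nothing.
It fails at once if a bystander is pushed more than 6 cm away or knocked over (distance of any of pincushion, spool_a, spool_b, thread_cone, hoop, pin_case, button_jar from where it was at the start of the episode above 0.06 m or angle between any of pincushion, spool_a, spool_b, thread_cone, hoop, pin_case, button_jar's own z axis and vertical above 0.6 rad).
Of seam_ripper, rotary_cutter, magnifier, seam_roller, tape_measure, needle_tin only 4 to 6 are there at a start; the rules pass over those that are not, and their reading is None.
At some moment in a run one of seam_ripper, rotary_cutter, magnifier, seam_roller, tape_measure, needle_tin may be knocked a few centimetres aside while the robot is not near it.
Once in a run the grip may slacken for a moment while it holds something.
It also fails if it takes over 210 s, if anything falls off the work surface, if the arm or the gripper's body presses on something with over 40 N, if the wrist force passes 120 N, or if a joint passes its speed limit or range.

## Working session

There is one attempt and no reset: what is moved stays moved. The work goes in short steps, Python scripts to look and compute and a tool call to move; the robot and the scene stay as the last step left them, time stands still between calls to the robot, and variables do not carry over. Pictures are saved under pics/ and viewed, at most 14 in all, crops included, and the job is handed in when it is done.

Besides the shell and the picture viewer there is one more tool, called after "Call:" as name(argument=value, ...) on one line, values as JSON. arm_command: Moves the arm, as the interface text tells. Shifts and turns lie within -1 to 1; 1 stands for 0.2 m of shift or pi rad of turn. Its arguments: {"type":"object","properties":{"increments":{"type":"array","items":{"type":"array","items":{"type":"number","minimum":-1,"maximum":1}}},"fingers":{"type":"number"},"force":{"type":"number"}},"required":["increments"]}

```bash
mkdir -p pics
python3 - <<'E'
from plant import *
import cv2,numpy as np,pickle
s=read_state();print({k:np.round(v,3) for k,v in s.items()})
for n in ["top","scene"]:
    c=read_camera(n);cv2.imwrite(f"pics/{n}0.png",c["image"][:,:,::-1]);pickle.dump(c,open(f"{n}0.pkl","wb"))
    print(n,c["fx"],c["cx"],c["cy"],np.round(c["T"],3).tolist())
E
```

```text
{'t': np.float64(0.0), 'q': array([ 1.264,  0.131,  1.489, -0.   ,  1.523, -0.085]), 'dq': array([-0.001, -0.   , -0.001,  0.   ,  0.   ,  0.   ]), 'joint_torque': array([ 1.0000e-03, -5.5987e+01, -4.9174e+01,  7.7000e-02,  3.6000e-02,
       -0.0000e+00]), 'tool_pos': array([0.132, 0.585, 0.404]), 'orientation': array([-3.480e-01, -3.122e+00,  3.000e-03]), 'force': array([-0.475, -0.296, -0.011]), 'wrist_torque': array([ 0.047, -0.029,  0.008]), 'gripper_force': np.float64(0.0), 'opening': np.float64(0.093)}
top 450.6641181187217 320.28362586281764 242.53429739694525 [[-0.002, -0.987, 0.163, 0.368], [-1.0, 0.001, -0.006, 0.111], [0.006, -0.163, -0.987, 1.091], [0.0, 0.0, 0.0, 1.0]]
scene 611.5284169754923 313.34035822039334 237.34625673010908 [[0.866, 0.371, -0.335, 0.995], [0.5, -0.621, 0.603, -0.733], [0.015, -0.69, -0.723, 1.046], [0.0, 0.0, 0.0, 1.0]]
```

View pics/top0.png

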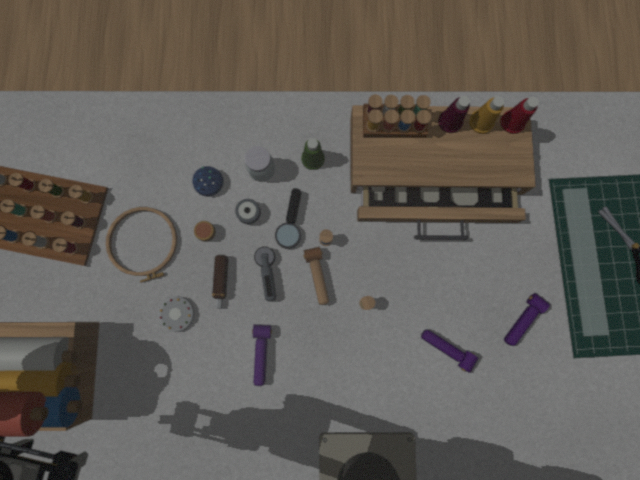

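View pics/scene0.png

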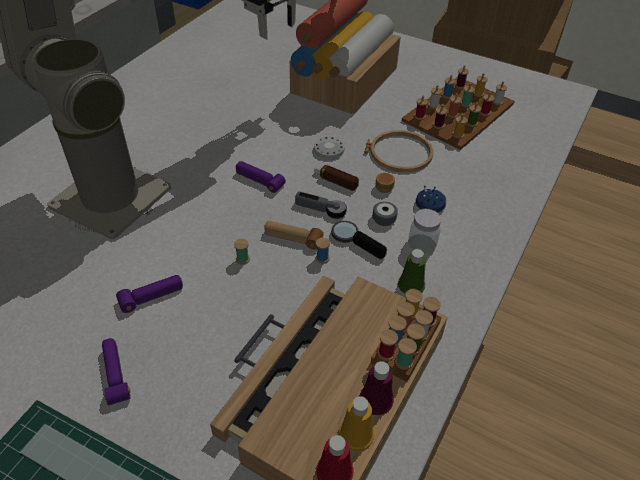

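```bash
cat > h.py <<'E'
from plant import *
import cv2,numpy as np,pickle
from scipy.spatial.transform import Rotation as Ro
def shot(n):
    return read_camera(n)
def px2w(c,uv,z):
    uv=np.atleast_2d(uv).astype(float);d=np.c_[(uv[:,0]-c["cx"])/c["fx"],(uv[:,1]-c["cy"])/c["fy"],np.ones(len(uv))]@c["T"][:3,:3].T
    o=c["T"][:3,3];return (o+d*((z-o[2])/d[:,2])[:,None])[:,:2]
def w2px(c,P):
    P=np.atleast_2d(P).astype(float);q=(P-c["T"][:3,3])@c["T"][:3,:3];return np.c_[q[:,0]/q[:,2]*c["fx"]+c["cx"],q[:,1]/q[:,2]*c["fy"]+c["cy"]]
def ortho(c,x1,y1,w,h,z,s=1000.):
    """image with up=+x, left=+y; pixel (0,0) = world (x1,y1), s px per m"""
    src=np.float32([[0,0],[w,0],[0,h],[w,h]]);W=[[x1-v/s,y1-u/s,z] for u,v in src]
    H=cv2.getPerspectiveTransform(np.float32(w2px(c,W)),src);return cv2.warpPerspective(c["image"],H,(w,h),flags=cv2.INTER_CUBIC)
def tcp():
    s=read_state();return s["tool_pos"],Ro.from_rotvec(s["orientation"])
def goal(yaw):
    """tool down, tool y axis at angle yaw+90deg from world x: i.e. tool x = -(cos,sin)"""
    c,s=np.cos(yaw),np.sin(yaw);return Ro.from_matrix(np.array([[-c,-s,0],[-s,c,0],[0,0,-1]]).T.T)
def inc(p,yaw,grasp=True):
    """increments from measured pose so that grasp point is at p"""
    t,R=tcp();G=goal(yaw);p=np.array(p,float)
    if grasp:p=p-G.apply([0,0,.167])
    return np.round(np.r_[R.inv().apply(p-t)/.2,(R.inv()*G).as_rotvec()/np.pi],4).tolist()
E
python3 - <<'E'
from h import *
for n in ["top"]:
    c=pickle.load(open("top0.pkl","rb"))
    print(px2w(c,[[220,275],[531,190],[358,215]],.03))
    im=ortho(c,.80,.52,800,560,.032)
    for i in range(0,800,100): cv2.putText(im,f"{.52-i/1000:.2f}",(i,10),0,.35,(255,255,0)); cv2.line(im,(i,12),(i,18),(255,255,0))
    for i in range(0,560,100): cv2.putText(im,f"{.8-i/1000:.2f}",(0,i+4),0,.35,(255,255,0))
    cv2.imwrite("pics/ortho0.png",np.clip(im[:,:,::-1]*1.5,0,255))
c=read_camera("wrist");t,R=tcp();T=np.eye(4);T[:3,:3]=R.as_matrix();T[:3,3]=t
print(np.round(np.linalg.inv(T)@c["T"],4).tolist(),c["fx"])
E
```

```text
[[ 0.46584875  0.34146109]
 [ 0.67276257 -0.40898485]
 [ 0.61042983  0.01413687]]
[[-0.0016, -0.9582, -0.286, 0.08], [1.0, -0.0015, -0.0005, -0.0012], [0.0, -0.286, 0.9582, 0.021], [0.0, 0.0, 0.0, 1.0]] 339.73404964159664[ WARN:0@0.030] global loadsave.cpp:1063 imwrite_ Unsupported depth image for selected encoder is fallbacked to CV_8U.
```

View pics/ortho0.png

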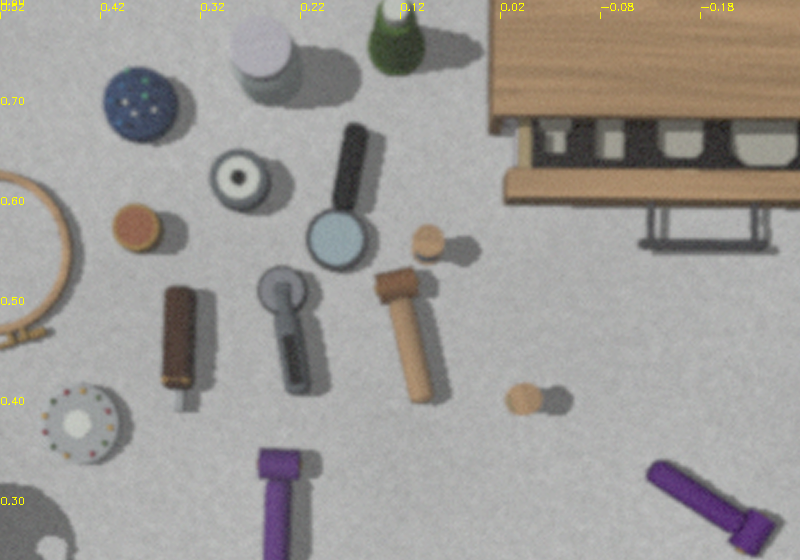

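```bash
cat >> h.py <<'E'
def plan(*wps):
    """wps: (grasp point xyz, yaw). prints increments per call, subdivided"""
    t,R=tcp()
    for p,yaw in wps:
        G=goal(yaw);p=np.array(p,float)-G.apply([0,0,.167]);rv=(R.inv()*G).as_rotvec()
        n=int(np.ceil(max(np.abs(p-t).max()/.195,np.linalg.norm(p-t)/.27,np.linalg.norm(rv)/.85,1)))
        for k in range(1,n+1):
            t2=t+(p-t)/(n-k+1);R2=R*Ro.from_rotvec(rv/n)
            print(np.round(np.r_[R.inv().apply(t2-t)/.2,(R.inv()*R2).as_rotvec()/np.pi],3).tolist());t,R=t2,R2
        print("--")
def show():
    s=read_state();t,R=tcp();x=R.as_matrix()[:,0];g=t+R.apply([0,0,.167])
    print("t",round(float(s["t"]),2),"grasp",np.round(g,4),"yaw",round(float(np.arctan2(-x[1],-x[0])),4),"F",np.round(s["force"],1),"open",round(float(s["opening"]),4),"gf",round(float(s["gripper_force"]),1))
E
python3 - <<'E'
from h import *
show();plan(([.50,-.18,.25],-np.pi/2))
E
```

```text
t 0.15 grasp [0.1319 0.5849 0.2369] yaw -0.2218 F [-0.1 -0.1  0.1] open 0.093 gf 0.0
[-0.659, -0.832, -0.015, -0.0, 0.0, 0.107]
[-0.897, -0.567, -0.016, -0.0, 0.0, 0.107]
[-1.034, -0.238, -0.016, -0.0, 0.0, 0.107]
[-1.055, 0.118, -0.016, -0.0, 0.0, 0.107]
--
```

Call:
arm_command(increments=[[-0.66,-0.83,-0.015,0,0,0.107],[-0.66,-0.83,-0.015,0,0,0.107],[-0.66,-0.83,-0.015,0,0,0.107],[-0.66,-0.83,-0.015,0,0,0.107],[-0.66,-0.83,-0.015,0,0,0.107]])

```text
t: 0.78
tool_pos: [0.2249, 0.3932, 0.4078]
orientation: [0.869, 3.019, 0.001]
force: [-0.2, 0.6, 0.3]
opening: 0.0929
gripper_force: 0.0
```

Call:
arm_command(increments=[[-0.9,-0.57,-0.016,0,0,0.107],[-0.9,-0.57,-0.016,0,0,0.107],[-0.9,-0.57,-0.016,0,0,0.107],[-0.9,-0.57,-0.016,0,0,0.107],[-0.9,-0.57,-0.016,0,0,0.107]])

```text
t: 1.4
tool_pos: [0.3172, 0.2019, 0.411]
orientation: [-1.362, -2.831, -0.001]
force: [0.7, 0.4, 0.4]
opening: 0.0929
gripper_force: 0.0
```

Call:
arm_command(increments=[[-1,-0.24,-0.016,0,0,0.107],[-1,-0.24,-0.016,0,0,0.107],[-1,-0.24,-0.016,0,0,0.107],[-1,-0.24,-0.016,0,0,0.107],[-1,-0.24,-0.016,0,0,0.107]])

```text
t: 2.02
tool_pos: [0.4051, 0.0167, 0.4138]
orientation: [-1.814, -2.564, 0.0]
force: [0.5, 0.9, 0.1]
opening: 0.0931
gripper_force: 0.0
```

Call:
arm_command(increments=[[-1,0.12,-0.016,0,0,0.107],[-1,0.12,-0.016,0,0,0.107],[-1,0.12,-0.016,0,0,0.107],[-1,0.12,-0.016,0,0,0.107],[-1,0.12,-0.016,0,0,0.107]])

```text
t: 2.65
tool_pos: [0.4944, -0.1627, 0.4168]
orientation: [-2.214, -2.226, -0.0]
force: [-0.8, 0.5, -0.2]
opening: 0.0927
gripper_force: 0.0
```

Run:
```python
from h import *
show()
c=shot("wrist");pickle.dump(c,open("w1.pkl","wb"))
im=ortho(c,.66,-.02,760,560,.028,2000.)
for i in range(0,760,100): cv2.putText(im,f"{-.02-i/2000:.2f}",(i,10),0,.35,(255,255,0))
for i in range(0,560,100): cv2.putText(im,f"{.66-i/2000:.2f}",(0,i+4),0,.35,(255,255,0))
cv2.imwrite("pics/w1.png",im[:,:,::-1])
```

```text
t 2.65 grasp [ 0.4942 -0.1625  0.2498] yaw -1.5655 F [-0.8  0.5 -0.2] open 0.0927 gf 0.0
```

View pics/w1.png

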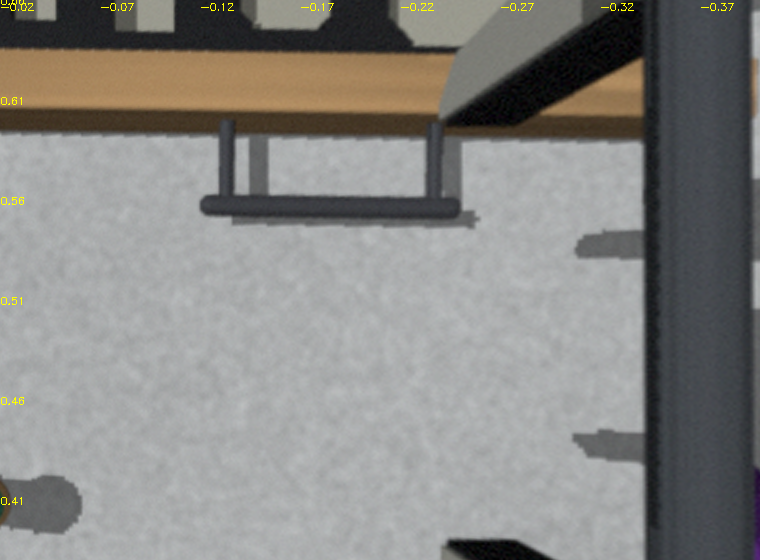

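Run:
```python
from h import *
c=pickle.load(open("top0.pkl","rb"))
g=c["image"].astype(int).sum(2)
for u in (365,440,520):print(u,[int(g[v-1:v+2,u-2:u+3].mean()) for v in range(180,200)])
print(px2w(c,[[365,188],[440,188],[520,188]],.072),px2w(c,[[440,236]],.028))
plan(([.557,-.185,.1],-1.585),([.557,-.185,.028],-1.585))
```

```text
365 [273, 270, 268, 260, 232, 197, 169, 166, 177, 204, 234, 259, 268, 269, 270, 270, 271, 271, 272, 272]
440 [259, 259, 255, 251, 240, 209, 165, 127, 110, 106, 112, 125, 140, 147, 150, 150, 151, 151, 149, 141]
520 [267, 266, 264, 261, 255, 239, 208, 177, 159, 155, 148, 135, 129, 135, 167, 212, 253, 274, 280, 283]
[[ 6.65508658e-01  6.25681630e-04]
 [ 6.65531079e-01 -1.75096327e-01]
 [ 6.65555041e-01 -3.62906562e-01]] [[ 0.55924998 -0.1821366 ]]
[-0.117, 0.314, 0.75, -0.0, -0.0, 0.006]
--
[-0.0, 0.0, 0.36, -0.0, -0.0, 0.0]
--
```

Call:
arm_command(increments=[[-0.117,0.314,0.3,0,0,0.006],[-0.117,0.314,0.75,0,0,0.006],[-0.117,0.314,0.75,0,0,0.006],[-0.117,0.314,0.75,0,0,0.006],[-0.117,0.314,0.75,0,0,0.006]], fingers=0.355, force=30)

```text
t: 3.32
tool_pos: [0.5572, -0.186, 0.2697]
orientation: [2.234, 2.206, 0.002]
force: [0.1, -0.1, 0.9]
opening: 0.0476
gripper_force: 0.0
```

Call:
arm_command(increments=[[0,0,0.1,0,0,0],[0,0,0.2,0,0,0],[0,0,0.3,0,0,0],[0,0,0.36,0,0,0],[0,0,0.36,0,0,0]])

```text
t: 3.95
tool_pos: [0.5559, -0.1871, 0.1935]
orientation: [-2.236, -2.203, 0.002]
force: [0.4, -0.2, -0.2]
opening: 0.03
gripper_force: 0.0
```

Run:
```python
from h import *
show()
plan(([.557,-.185,.028],-1.585))
```

```text
t 3.95 grasp [ 0.5555 -0.1868  0.0265] yaw -1.5854 F [ 0.4 -0.2 -0.2] open 0.03 gf 0.0
[0.01, 0.005, -0.008, -0.001, -0.0, -0.0]
--
```

Call:
arm_command(increments=[[0,0,0,0,0,0],[0,0,0,0,0,0],[0,0,0,0,0,0],[0,0,0,0,0,0],[0,0,0,0,0,0]], fingers=1, force=30)

```text
t: 4.58
tool_pos: [0.5571, -0.1875, 0.1962]
orientation: [2.236, 2.204, 0.001]
force: [-0.3, -0.7, 5.9]
opening: 0.01
gripper_force: 30.0
```

Call:
arm_command(increments=[[0,-0.1,0,0,0,0],[0,-0.23,0,0,0,0],[0,-0.36,0,0,0,0],[0,-0.48,0,0,0,0],[0,-0.58,0,0,0,0]])

```text
t: 5.2
tool_pos: [0.4407, -0.186, 0.1962]
orientation: [2.236, 2.203, 0.001]
force: [2.9, -2.1, 6.2]
opening: 0.0097
gripper_force: 30.0
```

Call:
arm_command(increments=[[0,-0.01,0,0,0,0],[0,-0.02,0,0,0,0],[0,-0.03,0,0,0,0],[0,-0.04,0,0,0,0],[0,-0.04,0,0,0,0]])

```text
t: 5.82
tool_pos: [0.4331, -0.1859, 0.1959]
orientation: [2.236, 2.205, -0.0]
force: [0.9, -3.5, 8.3]
opening: 0.0105
gripper_force: 30.0
```

Run:
```python
from h import *
show()
```

```text
t 5.83 grasp [ 0.4333 -0.1861  0.0289] yaw -1.585 F [ 0.9 -3.5  8.3] open 0.0105 gf 30.0
```

Call:
arm_command(increments=[[0,-0.01,0,0,0,0],[0,-0.02,0,0,0,0],[0,-0.03,0,0,0,0],[0,-0.04,0,0,0,0],[0,-0.04,0,0,0,0]])

```text
t: 6.45
tool_pos: [0.4285, -0.1857, 0.1962]
orientation: [2.23, 2.197, 0.012]
force: [33.5, -3.5, -23.1]
opening: 0.0098
gripper_force: 30.0
```

Call:
arm_command(increments=[[0,-0.01,0,0,0,0],[0,-0.02,0,0,0,0],[0,-0.03,0,0,0,0],[0,-0.03,0,0,0,0],[0,-0.03,0,0,0,0]])

```text
t: 7.08
tool_pos: [0.4253, -0.1854, 0.1965]
orientation: [2.225, 2.192, 0.021]
force: [60.5, -3.1, -47.8]
opening: 0.0131
gripper_force: 30.0
```

Call:
arm_command(increments=[[0,0.02,0,0,0,0],[0,0.03,0,0,0,0],[0,0.04,0,0,0,0],[0,0.04,0,0,0,0],[0,0.04,0,0,0,0]])

```text
t: 7.7
tool_pos: [0.4294, -0.1857, 0.1966]
orientation: [2.233, 2.2, 0.007]
force: [17.0, -1.6, -5.7]
opening: 0.01
gripper_force: 30.0
```

Call:
arm_command(increments=[[0,0,0,0,0,0],[0,0,0,0,0,0],[0,0,0,0,0,0],[0,0,0,0,0,0],[0,0,0,0,0,0]], fingers=0.3)

```text
t: 8.32
tool_pos: [0.4265, -0.1853, 0.1951]
orientation: [-2.237, -2.205, 0.0]
force: [0.4, 0.4, 0.2]
opening: 0.0325
gripper_force: 0.0
```

Call:
arm_command(increments=[[0,0,-0.2,0,0,0],[0,0,-0.4,0,0,0],[0,0,-0.7,0,0,0],[0,0,-1,0,0,0],[0,0,-1,0,0,0]])

```text
t: 8.95
tool_pos: [0.4279, -0.1861, 0.4015]
orientation: [2.23, 2.198, 0.004]
force: [-0.5, -0.3, -0.1]
opening: 0.0324
gripper_force: 0.0
```

Run:
```python
from h import *
show()
plan(([.45,.05,.30],-.3),([.42,.12,.30],0))
```

```text
t 8.95 grasp [ 0.4295 -0.187   0.2346] yaw -1.5853 F [-0.5 -0.3 -0.1] open 0.0324 gf 0.0
[0.59, 0.048, -0.166, 0.001, 0.002, -0.205]
[0.445, 0.392, -0.164, 0.001, 0.002, -0.205]
--
[0.247, 0.29, 0.0, 0.0, 0.0, -0.095]
--
```

Call:
arm_command(increments=[[-0.27,0.7,-0.74,0,0,0],[-0.27,0.7,-0.74,0,0,0],[-0.27,0.7,-0.74,0,0,0],[-0.27,0.7,-0.74,0,0,0],[-0.27,0.7,-0.74,0,0,0]])

```text
t: 9.57
tool_pos: [0.5668, -0.2419, 0.5429]
orientation: [2.237, 2.205, 0.0]
force: [-1.0, -0.2, -0.1]
opening: 0.0328
gripper_force: 0.0
```

Run:
```python
from h import *
show()
c=shot("wrist");pickle.dump(c,open("w2.pkl","wb"))
im=ortho(c,.70,.02,800,560,.035,2000.)
for i in range(0,800,100): cv2.putText(im,f"{.02-i/2000:.2f}",(i,10),0,.35,(255,255,0))
for i in range(0,560,100): cv2.putText(im,f"{.70-i/2000:.2f}",(0,i+4),0,.35,(255,255,0))
cv2.imwrite("pics/w2.png",im[:,:,::-1])
```

```text
t 9.57 grasp [ 0.5668 -0.2419  0.3759] yaw -1.5852 F [-1.  -0.2 -0.1] open 0.0328 gf 0.0
```

View pics/w2.png

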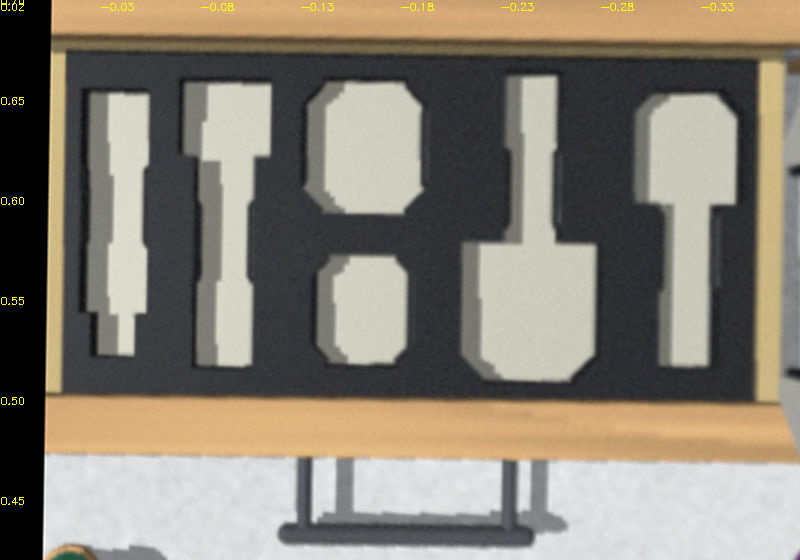

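```bash
cat > m.py <<'E'
from h import *
c=pickle.load(open("w2.pkl","rb"));yaw=-.013
O=np.array([.5787,-.186]);X=np.array([np.cos(yaw),np.sin(yaw)]);Y=np.array([-X[1],X[0]])
S=4000.;W,Hh=int(.38*S),int(.22*S)
def tor(z):
    src=np.float32([[0,0],[W,0],[0,Hh],[W,Hh]])
    P=[np.r_[O+X*(.11-v/S)+Y*(.19-u/S),z] for u,v in src]
    return cv2.warpPerspective(c["image"],cv2.getPerspectiveTransform(np.float32(w2px(c,P)),src),(W,Hh),flags=cv2.INTER_CUBIC).max(2).astype(np.float32)
A=tor(.035);B=tor(.020)
n=c["T"][:2,3]-O;nad=np.array([n@X,n@Y]);print("nadir",nad)
y2u=lambda y:(.19-y)*S
x2v=lambda x:(.11-x)*S
def edge(along,fixed,lo,hi,th=78):
    """cutout edges: along 'y' (fixed=(x0,x1)) from lo..hi ; returns (min,max) coordinate; inside = bright"""
    out=[]
    for im,z in((A,.035),(B,.02)):
        if along=='y':
            p=im[int(x2v(fixed[1])):int(x2v(fixed[0])),int(y2u(hi)):int(y2u(lo))].mean(0);f=lambda i:hi-i/S
        else:
            p=im[int(x2v(hi)):int(x2v(lo)),int(y2u(fixed[1])):int(y2u(fixed[0]))].mean(1);f=lambda i:hi-i/S
        k=np.flatnonzero(p>th);out.append((f(k[-1]),f(k[0])))
    nn=nad[1] if along=='y' else nad[0];(a0,a1),(b0,b1)=out
    return (a0 if (a0>nn) else b0),(b1 if (b1>nn) else a1)
E
python3 - <<'E'
from m import *
# foam extents
print("A levels",np.percentile(A,[5,30,60,90]))
cv2.imwrite("pics/A.png",cv2.resize(A,(760,440)))
for z,n in((A,'A'),(B,'B')):
    m=(z[:,:]>78).astype(np.uint8)
    k,l,st,ce=cv2.connectedComponentsWithStats(m)
    for s in st[1:]:
        if 20000<s[4]<120000:print(n,"y",np.round([.19-(s[0]+s[2])/S,.19-s[0]/S],4),"x",np.round([.11-(s[1]+s[3])/S,.11-s[1]/S],4))
E
```

```text
nadir [-0.01158293  0.02252703]
A levels [ 45.  58. 184. 215.]
A y [-0.0928 -0.0245] x [-0.0692  0.085 ]
A y [-0.0058  0.0547] x [0.0132 0.081 ]
A y [0.0708 0.115 ] x [-0.0637  0.0795]
A y [-0.1622 -0.1103] x [-0.061   0.0772]
A y [0.1315 0.1625] x [-0.059   0.0738]
A y [0.0013 0.0473] x [-0.062  -0.0058]
B y [-0.0962 -0.026 ] x [-0.071  0.088]
B y [-0.0068  0.0557] x [0.0142 0.0838]
B y [0.0723 0.118 ] x [-0.0652  0.0825]
B y [-0.168  -0.1143] x [-0.0625  0.08  ]
B y [0.1348 0.1668] x [-0.0605  0.0765]
B y [0.0008 0.048 ] x [-0.0635 -0.0055][ WARN:0@0.123] global loadsave.cpp:1063 imwrite_ Unsupported depth image for selected encoder is fallbacked to CV_8U.
```

View pics/A.png

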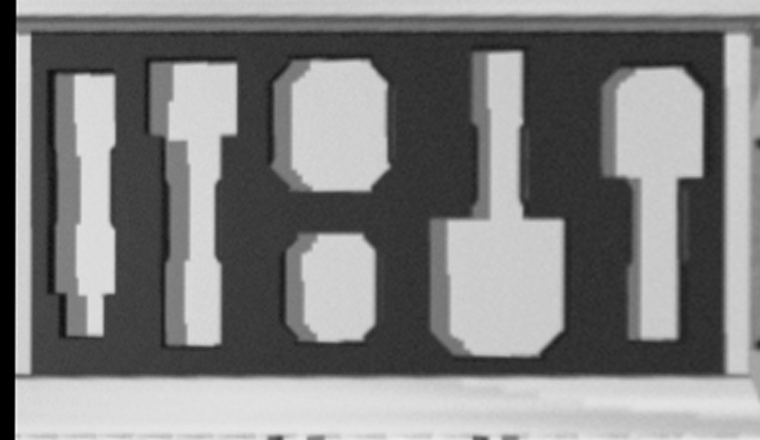

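```bash
cat > m2.py <<'E'
from m import *
def run(im,x0,x1,yc):
    p=im[int(x2v(x1)):int(x2v(x0)),:].mean(0);i=int(y2u(yc));l=r=i
    while p[l]>85:l-=1
    while p[r]>125:r+=1
    return .19-r/S,.19-l/S
for n,yc,rows in[("ripper",.146,[(-.04,-.015),(-.002,.03),(.045,.07)]),("roller",.09,[(-.055,-.03),(-.015,.015),(.055,.075)]),("tape",.02,[(.03,.065)]),("tin",.02,[(-.05,-.02)]),("mag",-.06,[(.015,.04),(.055,.08),(-.05,-.01)]),("rot",-.135,[(-.055,-.03),(-.015,.015),(.03,.06)])]:
    for x0,x1 in rows:
        a=run(A,x0,x1,yc);b=run(B,x0,x1,yc)
        lo=a[0] if a[0]>nad[1] else b[0];hi=b[1] if b[1]>nad[1] else a[1]
        print(n,(x0,x1),"lo %.4f hi %.4f mid %.4f w %.4f"%(lo,hi,(lo+hi)/2,hi-lo))
E
python3 m2.py
python3 - <<'E'
from h import *
show();plan(([.36,.20,.33],0))
E
```

```text
nadir [-0.01158293  0.02252703]
ripper (-0.04, -0.015) lo 0.1325 hi 0.1665 mid 0.1495 w 0.0340
ripper (-0.002, 0.03) lo 0.1348 hi 0.1658 mid 0.1502 w 0.0310
ripper (0.045, 0.07) lo 0.1323 hi 0.1668 mid 0.1495 w 0.0345
roller (-0.055, -0.03) lo 0.0793 hi 0.1100 mid 0.0946 w 0.0307
roller (-0.015, 0.015) lo 0.0825 hi 0.1077 mid 0.0951 w 0.0252
roller (0.055, 0.075) lo 0.0713 hi 0.1180 mid 0.0946 w 0.0467
tape (0.03, 0.065) lo -0.0043 hi 0.0540 mid 0.0249 w 0.0582
tin (-0.05, -0.02) lo 0.0018 hi 0.0480 mid 0.0249 w 0.0463
mag (0.015, 0.04) lo -0.0725 hi -0.0490 mid -0.0607 w 0.0235
mag (0.055, 0.08) lo -0.0740 hi -0.0457 mid -0.0599 w 0.0283
mag (-0.05, -0.01) lo -0.0953 hi -0.0247 mid -0.0600 w 0.0705
rot (-0.055, -0.03) lo -0.1542 hi -0.1237 mid -0.1390 w 0.0305
rot (-0.015, 0.015) lo -0.1537 hi -0.1262 mid -0.1400 w 0.0275
rot (0.03, 0.06) lo -0.1670 hi -0.1105 mid -0.1387 w 0.0565
t 9.62 grasp [ 0.5659 -0.2414  0.3748] yaw -1.5852 F [ 0.3  0.1 -0.5] open 0.0323 gf 0.0
[0.731, -0.354, 0.076, -0.0, -0.0, -0.168]
[0.81, 0.063, 0.075, -0.0, -0.0, -0.168]
[0.668, 0.462, 0.075, -0.0, -0.0, -0.168]
--
```

Run:
```python
from h import *
plan(([.58,.24,.34],0))
```

```text
[0.803, 0.012, 0.059, -0.0, -0.0, -0.168]
[0.688, 0.415, 0.058, -0.0, -0.0, -0.168]
[0.385, 0.705, 0.058, -0.0, -0.0, -0.168]
--
```

Call:
arm_command(increments=[[0.8,0.01,0.06,0,0,-0.168],[0.8,0.01,0.06,0,0,-0.168],[0.8,0.01,0.06,0,0,-0.168],[0.8,0.01,0.06,0,0,-0.168],[0.8,0.01,0.06,0,0,-0.168]], fingers=-0.2)

```text
t: 10.25
tool_pos: [0.5696, -0.0818, 0.5303]
orientation: [-1.586, -2.71, 0.001]
force: [0.1, -0.1, 0.4]
opening: 0.0555
gripper_force: 0.0
```

Call:
arm_command(increments=[[0.69,0.41,0.06,0,0,-0.168],[0.69,0.41,0.06,0,0,-0.168],[0.69,0.41,0.06,0,0,-0.168],[0.69,0.41,0.06,0,0,-0.168],[0.69,0.41,0.06,0,0,-0.168]])

```text
t: 10.88
tool_pos: [0.574, 0.0776, 0.519]
orientation: [-0.828, -3.03, 0.001]
force: [1.2, -0.8, -0.3]
opening: 0.0559
gripper_force: 0.0
```

Call:
arm_command(increments=[[0.38,0.7,0.06,0,0,-0.168],[0.38,0.7,0.06,0,0,-0.168],[0.38,0.7,0.06,0,0,-0.168],[0.38,0.7,0.06,0,0,-0.168],[0.38,0.7,0.06,0,0,-0.168]])

```text
t: 11.5
tool_pos: [0.5796, 0.2364, 0.5074]
orientation: [0.01, 3.141, -0.001]
force: [-0.7, 0.1, 0.6]
opening: 0.0559
gripper_force: 0.0
```

Run:
```python
from h import *
show()
c=shot("wrist");pickle.dump(c,open("w3.pkl","wb"))
im=ortho(c,.70,.42,800,600,.032,2000.)
for i in range(0,800,100): cv2.putText(im,f"{.42-i/2000:.2f}",(i,10),0,.35,(255,255,0))
for i in range(0,560,100): cv2.putText(im,f"{.70-i/2000:.2f}",(0,i+4),0,.35,(255,255,0))
cv2.imwrite("pics/w3.png",im[:,:,::-1])
```

```text
t 11.5 grasp [0.5797 0.2363 0.3404] yaw -0.0066 F [-0.7  0.1  0.6] open 0.0559 gf 0.0
```

View pics/w3.png

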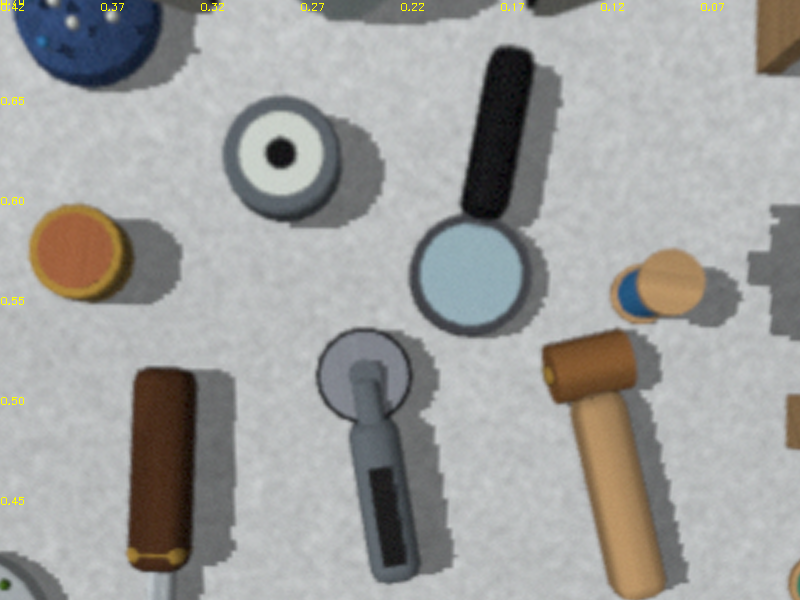

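```bash
cat >> h.py <<'E'
O=np.array([.5787,-.186]);TY=-.013
SEAT=dict(ripper=(.0165,.1495),roller=(-.0004,.0947),tape=(.0485,.0247),tin=(-.0346,.0247),mag=(.028,-.0600),rot=(-.0023,-.1389))
def seat(n):
    x,y=SEAT[n];c,s=np.cos(TY),np.sin(TY);return O+[c*x-s*y,s*x+c*y]
E
python3 - <<'E'
from h import *
print(seat("roller"))
plan(([.4557,.1098,.12],.188),([.4557,.1098,.036],.188))
E
```

```text
[ 0.5795311 -0.0913028]
[0.308, -0.318, 0.551, -0.0, 0.0, -0.031]
[0.337, -0.287, 0.551, -0.0, 0.0, -0.031]
--
[-0.0, -0.0, 0.42, 0.0, -0.0, -0.0]
--
```

Call:
arm_command(increments=[[0.31,-0.32,0.55,0,0,-0.031],[0.31,-0.32,0.55,0,0,-0.031],[0.31,-0.32,0.55,0,0,-0.031],[0.31,-0.32,0.55,0,0,-0.031],[0.31,-0.32,0.55,0,0,-0.031]])

```text
t: 12.18
tool_pos: [0.5179, 0.1739, 0.3994]
orientation: [-0.147, 3.135, 0.001]
force: [-0.1, -0.1, 0.7]
opening: 0.0557
gripper_force: 0.0
```

Call:
arm_command(increments=[[0.34,-0.29,0.55,0,0,-0.031],[0.34,-0.29,0.55,0,0,-0.031],[0.34,-0.29,0.55,0,0,-0.031],[0.34,-0.29,0.55,0,0,-0.031],[0.34,-0.29,0.55,0,0,-0.031]])

```text
t: 12.8
tool_pos: [0.4569, 0.1108, 0.2905]
orientation: [-0.302, 3.122, 0.001]
force: [-0.0, 0.2, 0.3]
opening: 0.0557
gripper_force: 0.0
```

Run:
```python
from h import *
show()
c=shot("wrist");im=c["image"][:,:,::-1];cv2.imwrite("pics/w4.png",im)
plan(([.4557,.1098,.036],.188))
```

```text
t 12.8 grasp [0.4578 0.111  0.1235] yaw 0.1929 F [-0.   0.2  0.3] open 0.0557 gf 0.0
[0.009, -0.004, 0.437, -0.0, 0.002, 0.002]
--
```

View pics/w4.png

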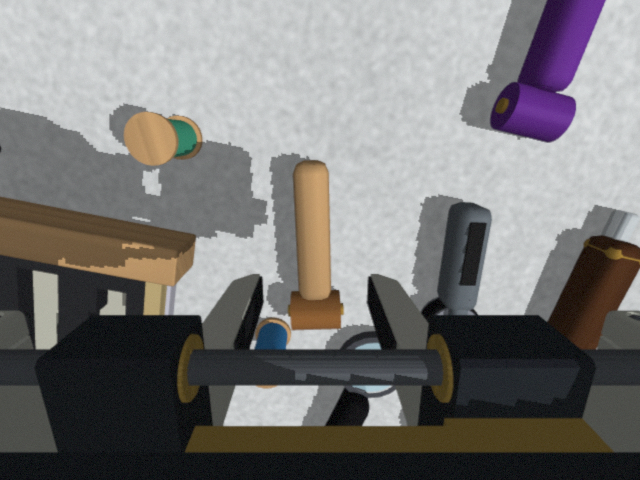

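Call:
arm_command(increments=[[0.009,-0.004,0.1,0,0.002,0.002],[0.009,-0.004,0.22,0,0.002,0.002],[0.009,-0.004,0.34,0,0.002,0.002],[0.009,-0.004,0.437,0,0.002,0.002],[0.009,-0.004,0.437,0,0.002,0.002]])

```text
t: 13.48
tool_pos: [0.452, 0.1091, 0.1977]
orientation: [0.292, -3.117, 0.001]
force: [-0.5, -0.0, 0.5]
opening: 0.0556
gripper_force: 0.0
```

Call:
arm_command(increments=[[0,0,0,0,0,0],[0,0,0,0,0,0],[0,0,0,0,0,0],[0,0,0,0,0,0],[0,0,0,0,0,0]], fingers=1, force=55)

```text
t: 14.1
tool_pos: [0.4535, 0.109, 0.2006]
orientation: [0.292, -3.123, 0.001]
force: [-1.3, -0.3, 6.2]
opening: 0.0257
gripper_force: 54.7
```

Run:
```python
from h import *
show()
t,R=tcp()
c=shot("wrist");pickle.dump(c,open("w5.pkl","wb"));cv2.imwrite("pics/w5.png",c["image"][:,:,::-1])
s=seat("roller")
plan(([.47,.10,.13],.1),([*s,.13],TY))
```

```text
t 14.1 grasp [0.4527 0.1089 0.0336] yaw 0.1866 F [-1.3 -0.3  6.2] open 0.0257 gf 54.7
[-0.07, -0.06, -0.482, -0.0, -0.002, 0.028]
--
[-0.449, -1.006, -0.0, 0.0, -0.0, 0.036]
--
```

Call:
arm_command(increments=[[-0.0,0.0,-0.1,0,0,0],[-0.03,-0.03,-0.25,0,0,0.01],[-0.07,-0.06,-0.4,0,-0.002,0.028],[-0.07,-0.06,-0.48,0,-0.002,0.028],[-0.07,-0.06,-0.48,0,-0.002,0.028]])

```text
t: 14.78
tool_pos: [0.4699, 0.1, 0.2965]
orientation: [-0.157, 3.136, -0.0]
force: [0.2, 0.5, -2.2]
opening: 0.0259
gripper_force: 54.7
```

Run:
```python
from h import *
show()
c=pickle.load(open("w5.pkl","rb"))
g=np.array([.4527,.1089]);ax=np.array([np.cos(.1866),np.sin(.1866)])
for off in(-.06,-.057,-.054):
    print(off,np.round(w2px(c,[[*(g+ax*off),z] for z in(0.005,.016,.032)])).tolist())
im=c["image"].astype(int)
u=int(w2px(c,[[*(g-ax*.04),.032]])[0,0])
print(u,[(v,int(im[v-1:v+1,u-8:u+8,0].mean()-im[v-1:v+1,u-8:u+8,2].mean())) for v in range(40,160,4)])
s=seat("roller")-[.0031,0]
plan(([*s,.13],TY),([*s,.085],TY))
```

```text
t 14.78 grasp [0.4701 0.1    0.1295] yaw 0.0998 F [ 0.2  0.5 -2.2] open 0.0259 gf 54.7
-0.06 [[317.0, 176.0], [317.0, 178.0], [317.0, 183.0]]
-0.057 [[317.0, 182.0], [317.0, 185.0], [317.0, 190.0]]
-0.054 [[317.0, 188.0], [317.0, 191.0], [317.0, 197.0]]
317 [(40, -2), (44, -3), (48, -3), (52, -3), (56, -3), (60, -2), (64, -3), (68, -3), (72, -3), (76, -3), (80, -3), (84, -2), (88, -3), (92, -2), (96, -3), (100, -2), (104, -3), (108, -3), (112, -3), (116, -2), (120, -2), (124, -3), (128, -2), (132, -3), (136, -3), (140, -3), (144, -2), (148, -2), (152, -3), (156, -2)]
[-0.435, -1.005, -0.002, -0.0, 0.0, 0.036]
--
[-0.0, 0.0, 0.225, -0.0, -0.0, 0.0]
--
```

Call:
arm_command(increments=[[-0.435,-1,0,0,0,0.036],[-0.435,-1,0,0,0,0.036],[-0.435,-1,0,0,0,0.036],[-0.435,-1,0,0,0,0.036],[-0.435,-1,0,0,0,0.036]])

```text
t: 15.4
tool_pos: [0.5757, -0.0922, 0.2936]
orientation: [-0.026, -3.138, -0.0]
force: [-0.1, 0.3, -2.4]
opening: 0.026
gripper_force: 5.5
```

Run:
```python
from h import *
show()
for c,u in((pickle.load(open("w5.pkl","rb")),317),(shot("wrist"),317)):
    im=c["image"].astype(int)
    print([(v,int(im[v-1:v+1,u-8:u+8,0].mean()-im[v-1:v+1,u-8:u+8,2].mean())) for v in range(160,216,3)])
s=seat("roller")-[.0031,0]
plan(([*s,.085],TY))
```

```text
t 15.4 grasp [ 0.5752 -0.0921  0.1266] yaw -0.0164 F [-0.1  0.3 -2.4] open 0.026 gf 5.5
[(160, -2), (163, -2), (166, -3), (169, -3), (172, -3), (175, -3), (178, -3), (181, -2), (184, 0), (187, 35), (190, 39), (193, 48), (196, 52), (199, 48), (202, 46), (205, 46), (208, 47), (211, 47), (214, 48)]
[(160, -5), (163, -4), (166, 11), (169, 13), (172, 12), (175, 13), (178, 12), (181, 12), (184, 15), (187, 46), (190, 52), (193, 63), (196, 77), (199, 86), (202, 90), (205, 93), (208, 95), (211, 95), (214, 95)]
[-0.006, -0.002, 0.208, 0.0, -0.001, -0.001]
--
```

Call:
arm_command(increments=[[-0.006,-0.002,0,0,-0.001,-0.001],[-0.006,-0.002,0,0,-0.001,-0.001],[-0.006,-0.002,0,0,-0.001,-0.001],[-0.006,-0.002,0,0,-0.001,-0.001],[-0.006,-0.002,0,0,-0.001,-0.001]], fingers=1, force=58)

```text
t: 16.08
tool_pos: [0.5772, -0.0908, 0.296]
orientation: [0.017, 3.138, -0.001]
force: [0.3, -0.3, -0.8]
opening: 0.0256
gripper_force: 58.0
```

Run:
```python
from h import *
show()
u=317
for c in(shot("wrist"),):
    im=c["image"].astype(int)
    print([(v,int(im[v-1:v+1,u-8:u+8,0].mean()-im[v-1:v+1,u-8:u+8,2].mean())) for v in range(160,216,3)])
    cv2.imwrite("pics/w6.png",c["image"][:,:,::-1])
s=seat("roller")-[.0031,0]
plan(([*s,.075],TY))
```

```text
t 16.07 grasp [ 0.5778 -0.0909  0.129 ] yaw -0.0111 F [ 0.3 -0.3 -0.8] open 0.0256 gf 58.0
[(160, 2), (163, 12), (166, 12), (169, 12), (172, 12), (175, 11), (178, 12), (181, 13), (184, 16), (187, 46), (190, 52), (193, 62), (196, 77), (199, 86), (202, 91), (205, 93), (208, 95), (211, 95), (214, 95)]
[0.005, -0.002, 0.27, -0.0, 0.001, 0.001]
--
```

View pics/w6.png

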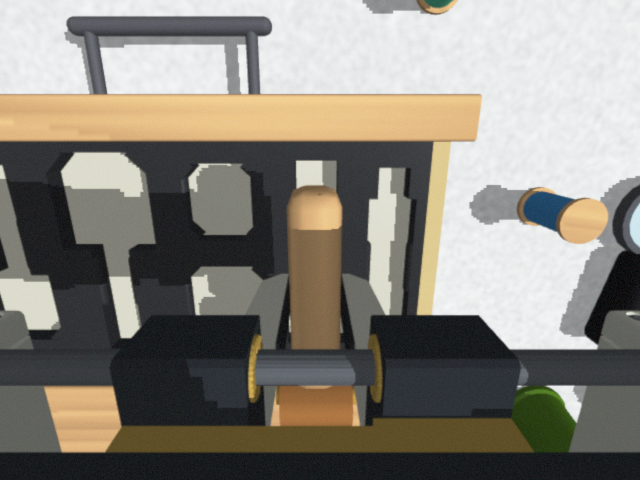

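Call:
arm_command(increments=[[0.005,-0.002,0.08,0,0.001,0.001],[0.005,-0.002,0.16,0,0.001,0.001],[0.005,-0.002,0.24,0,0.001,0.001],[0.005,-0.002,0.27,0,0.001,0.001],[0.005,-0.002,0.27,0,0.001,0.001]])

```text
t: 16.75
tool_pos: [0.5761, -0.0913, 0.241]
orientation: [-0.023, -3.14, -0.0]
force: [0.0, -0.3, -1.0]
opening: 0.0253
gripper_force: 58.0
```

Run:
```python
from h import *
show()
s=seat("roller")-[.0031,0]
plan(([*s,.066],TY),([*s,.0536],TY))
```

```text
t 16.75 grasp [ 0.5759 -0.0913  0.074 ] yaw -0.0145 F [ 0.  -0.3 -1. ] open 0.0253 gf 58.0
[-0.002, 0.0, 0.04, 0.0, -0.0, -0.0]
--
[-0.0, 0.0, 0.062, -0.0, -0.0, -0.0]
--
```

Call:
arm_command(increments=[[-0.002,0,0.015,0,0,0],[-0.002,0,0.03,0,0,0],[-0.002,0,0.04,0,0,0],[-0.002,0,0.04,0,0,0],[-0.002,0,0.04,0,0,0]])

```text
t: 17.38
tool_pos: [0.5768, -0.0914, 0.234]
orientation: [0.023, 3.141, -0.001]
force: [0.0, -1.4, -1.1]
opening: 0.0254
gripper_force: 58.0
```

Call:
arm_command(increments=[[0,0,0.01,0,0,0],[0,0,0.02,0,0,0],[0,0,0.03,0,0,0],[0,0,0.04,0,0,0],[0,0,0.04,0,0,0]])

```text
t: 18.0
tool_pos: [0.5773, -0.0908, 0.2268]
orientation: [0.022, 3.14, 0.001]
force: [-0.1, 4.3, 4.8]
opening: 0.0258
gripper_force: 58.0
```

Call:
arm_command(increments=[[0,0,0.01,0,0,0],[0,0,0.02,0,0,0],[0,0,0.025,0,0,0],[0,0,0.025,0,0,0],[0,0,0.025,0,0,0]])

```text
t: 18.62
tool_pos: [0.5776, -0.0912, 0.2221]
orientation: [0.022, 3.139, -0.0]
force: [1.1, 3.6, 5.6]
opening: 0.0254
gripper_force: 58.0
```

Run:
```python
from h import *
show()
```

```text
t 18.62 grasp [ 0.578  -0.0912  0.0551] yaw -0.0143 F [1.1 3.6 5.6] open 0.0254 gf 58.0
```

Call:
arm_command(increments=[[0,0,0.005,0,0,0],[0,0,0.01,0,0,0],[0,0,0.01,0,0,0],[0,0,0.01,0,0,0],[0,0,0.01,0,0,0]])

```text
t: 19.25
tool_pos: [0.5781, -0.0912, 0.2213]
orientation: [0.022, 3.137, -0.001]
force: [-1.9, 3.9, 13.3]
opening: 0.0254
gripper_force: 63.4
```

Call:
arm_command(increments=[[0,0,0.005,0,0,0],[0,0,0.005,0,0,0],[0,0,0.005,0,0,0],[0,0,0.005,0,0,0],[0,0,0.005,0,0,0]])

```text
t: 19.88
tool_pos: [0.5786, -0.0912, 0.2213]
orientation: [0.022, 3.136, -0.001]
force: [-1.0, 5.7, 17.1]
opening: 0.0257
gripper_force: 65.4
```

Call:
arm_command(increments=[[0,0,0.005,0,0,0],[0,0,0.005,0,0,0],[0,0,0.005,0,0,0],[0,0,0.005,0,0,0],[0,0,0.005,0,0,0]])

```text
t: 20.5
tool_pos: [0.5791, -0.0912, 0.2213]
orientation: [0.022, 3.134, -0.001]
force: [-1.2, 5.7, 20.6]
opening: 0.0254
gripper_force: 67.9
```

Call:
arm_command(increments=[[0,0,-0.012,0,0,0],[0,0,-0.012,0,0,0],[0,0,-0.012,0,0,0],[0,0,-0.012,0,0,0],[0,0,-0.012,0,0,0]], fingers=0.3)

```text
t: 21.12
tool_pos: [0.5779, -0.0921, 0.2214]
orientation: [0.023, 3.138, -0.003]
force: [0.1, -1.6, 12.0]
opening: 0.0325
gripper_force: 5.6
```

Call:
arm_command(increments=[[0,0,-0.1,0,0,0],[0,0,-0.3,0,0,0],[0,0,-0.5,0,0,0],[0,0,-0.5,0,0,0],[0,0,-0.5,0,0,0]])

```text
t: 21.75
tool_pos: [0.5765, -0.0913, 0.3192]
orientation: [-0.023, -3.141, 0.0]
force: [-0.8, -0.3, -0.7]
opening: 0.0326
gripper_force: 0.0
```

Run:
```python
from h import *
show()
plan(([.46,.23,.12],.155),([.46,.23,.037],.155))
```

```text
t 21.75 grasp [ 0.5764 -0.0914  0.1522] yaw -0.0145 F [-0.8 -0.3 -0.7] open 0.0326 gf 0.0
[0.303, 0.799, 0.08, -0.0, -0.0, -0.027]
[0.234, 0.822, 0.08, -0.0, -0.0, -0.027]
--
[0.0, -0.0, 0.415, 0.0, 0.0, 0.0]
--
```

Call:
arm_command(increments=[[0.3,0.8,0.08,0,0,-0.027],[0.3,0.8,0.08,0,0,-0.027],[0.3,0.8,0.08,0,0,-0.027],[0.3,0.8,0.08,0,0,-0.027],[0.3,0.8,0.08,0,0,-0.027]], fingers=-0.15)

```text
t: 22.38
tool_pos: [0.5188, 0.0692, 0.3023]
orientation: [0.112, -3.138, 0.001]
force: [0.5, 0.0, 0.4]
opening: 0.0533
gripper_force: 0.0
```

Call:
arm_command(increments=[[0.23,0.82,0.08,0,0,-0.027],[0.23,0.82,0.08,0,0,-0.027],[0.23,0.82,0.08,0,0,-0.027],[0.23,0.82,0.08,0,0,-0.027],[0.23,0.82,0.08,0,0,-0.027]])

```text
t: 23.0
tool_pos: [0.4624, 0.2288, 0.287]
orientation: [0.242, -3.132, 0.002]
force: [0.0, -0.1, 0.7]
opening: 0.0536
gripper_force: 0.0
```

Run:
```python
from h import *
show()
c=shot("wrist");pickle.dump(c,open("w7.pkl","wb"));cv2.imwrite("pics/w7.png",c["image"][:,:,::-1])
plan(([.46,.23,.037],.155))
```

```text
t 23.0 grasp [0.4624 0.2286 0.12  ] yaw 0.1545 F [ 0.  -0.1  0.7] open 0.0536 gf 0.0
[0.011, 0.01, 0.416, -0.0, -0.0, -0.0]
--
```

View pics/w7.png

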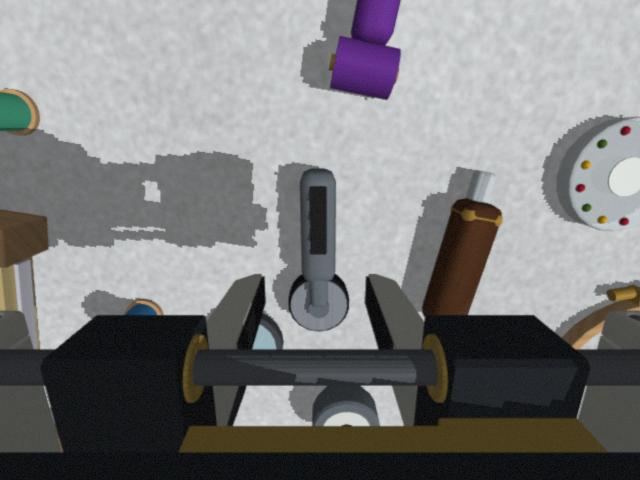

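Call:
arm_command(increments=[[0.011,0.01,0.1,0,0,0],[0.011,0.01,0.2,0,0,0],[0.011,0.01,0.3,0,0,0],[0.011,0.01,0.416,0,0,0],[0.011,0.01,0.416,0,0,0]])

```text
t: 23.68
tool_pos: [0.4589, 0.2296, 0.2023]
orientation: [0.24, -3.129, 0.003]
force: [-0.1, -0.1, 0.2]
opening: 0.0532
gripper_force: 0.0
```

Call:
arm_command(increments=[[0,0,0,0,0,0],[0,0,0,0,0,0],[0,0,0,0,0,0],[0,0,0,0,0,0],[0,0,0,0,0,0]], fingers=1, force=58)

```text
t: 24.3
tool_pos: [0.4596, 0.2316, 0.2048]
orientation: [-0.244, 3.131, -0.0]
force: [-1.0, -1.6, 5.9]
opening: 0.0255
gripper_force: 58.0
```

Run:
```python
from h import *
show()
c=pickle.load(open("w7.pkl","rb"));e=px2w(c,[318,170],.016)[0];e2=px2w(c,[318,170],.028)[0];ax=np.array([np.cos(.155),np.sin(.155)]);print("near end",e,e2,"origin",e+.055*ax,e2+.055*ax)
plan(([.47,.22,.14],.155))
```

```text
t 24.3 grasp [0.4598 0.2316 0.0378] yaw 0.1554 F [-1.  -1.6  5.9] open 0.0255 gf 58.0
near end [0.40764833 0.22129267] [0.40647235 0.22101063] origin [0.46198896 0.22978357] [0.46081299 0.22950154]
[-0.043, -0.066, -0.511, -0.0, 0.0, 0.0]
--
```

Run:
```python
from h import *
s=seat("rot")-[.001,0]
plan(([.46,.23,.14],.155),([*s,.14],TY))
print(s)
```

```text
[-0.002, -0.008, -0.511, -0.0, 0.0, 0.0]
--
[-0.044, -0.943, -0.0, 0.0, -0.0, 0.018]
[-0.097, -0.939, -0.0, 0.0, -0.0, 0.018]
[-0.149, -0.932, -0.0, 0.0, -0.0, 0.018]
--
[ 0.57359455 -0.32485836]
```

Call:
arm_command(increments=[[0,-0.005,-0.1,0,0,0],[0,-0.005,-0.25,0,0,0],[0,-0.008,-0.4,0,0,0],[0,-0.008,-0.51,0,0,0],[0,-0.008,-0.51,0,0,0]])

```text
t: 24.92
tool_pos: [0.46, 0.2303, 0.3077]
orientation: [-0.244, 3.129, 0.001]
force: [0.5, 0.5, -1.7]
opening: 0.0252
gripper_force: 58.0
```

Call:
arm_command(increments=[[-0.01,-0.2,0,0,0,0.004],[-0.02,-0.4,0,0,0,0.008],[-0.03,-0.65,0,0,0,0.012],[-0.044,-0.94,0,0,0,0.018],[-0.044,-0.94,0,0,0,0.018]])

```text
t: 25.55
tool_pos: [0.4971, 0.0422, 0.3044]
orientation: [0.147, -3.136, 0.002]
force: [0.1, -0.1, -0.7]
opening: 0.0254
gripper_force: 58.0
```

Call:
arm_command(increments=[[-0.02,-0.25,0,0,0,0.004],[-0.04,-0.5,0,0,0,0.008],[-0.06,-0.75,0,0,0,0.014],[-0.097,-0.94,0,0,0,0.018],[-0.097,-0.94,0,0,0,0.018]])

```text
t: 26.18
tool_pos: [0.535, -0.141, 0.3046]
orientation: [0.062, -3.139, -0.0]
force: [-0.3, -0.1, -1.8]
opening: 0.0253
gripper_force: 58.0
```

Call:
arm_command(increments=[[-0.03,-0.25,0,0,0,0.004],[-0.07,-0.5,0,0,0,0.008],[-0.12,-0.75,0,0,0,0.014],[-0.149,-0.932,0,0,0,0.018],[-0.149,-0.932,0,0,0,0.018]])

```text
t: 26.8
tool_pos: [0.5728, -0.3252, 0.3045]
orientation: [-0.025, -3.14, -0.001]
force: [0.2, 0.8, -1.3]
opening: 0.0253
gripper_force: 58.0
```

Call:
arm_command(increments=[[0,0,0,0,0,0],[0,0,0,0,0,0],[0,0,0,0,0,0],[0,0,0,0,0,0],[0,0,0,0,0,0]])

```text
t: 27.42
tool_pos: [0.5727, -0.3244, 0.3064]
orientation: [0.022, 3.141, -0.001]
force: [-0.1, 0.5, -1.0]
opening: 0.0253
gripper_force: 58.0
```

Run:
```python
from h import *
show()
s=seat("rot")-[.001,0]
plan(([*s,.080],TY),([*s,.07],TY))
```

```text
t 27.43 grasp [ 0.5727 -0.3245  0.1394] yaw -0.0142 F [-0.1  0.5 -1. ] open 0.0253 gf 58.0
[-0.005, -0.002, 0.297, -0.0, 0.0, -0.0]
--
[-0.0, 0.0, 0.05, -0.0, -0.0, -0.0]
--
```

Call:
arm_command(increments=[[-0.005,-0.002,0.08,0,0,0],[-0.005,-0.002,0.18,0,0,0],[-0.005,-0.002,0.27,0,0,0],[-0.005,-0.002,0.33,0,0,0],[-0.005,-0.002,0.347,0,0,0]])

```text
t: 28.05
tool_pos: [0.5732, -0.3248, 0.235]
orientation: [-0.023, -3.14, -0.002]
force: [0.3, 0.4, -1.3]
opening: 0.0251
gripper_force: 58.0
```

Call:
arm_command(increments=[[0,0,0.01,0,0,0],[0,0,0.02,0,0,0],[0,0,0.03,0,0,0],[0,0,0.03,0,0,0],[0,0,0.03,0,0,0]])

```text
t: 28.68
tool_pos: [0.5745, -0.3247, 0.2329]
orientation: [0.022, 3.139, -0.001]
force: [-1.4, 4.6, 5.5]
opening: 0.0253
gripper_force: 58.0
```

Call:
arm_command(increments=[[0,0,0.01,0,0,0],[0,0,0.02,0,0,0],[0,0,0.025,0,0,0],[0,0,0.025,0,0,0],[0,0,0.025,0,0,0]])

```text
t: 29.3
tool_pos: [0.5747, -0.325, 0.2282]
orientation: [0.022, 3.138, -0.002]
force: [-0.2, 3.9, 5.3]
opening: 0.0253
gripper_force: 58.0
```

Run:
```python
from h import *
show()
```

```text
t 29.3 grasp [ 0.5753 -0.3253  0.0612] yaw -0.0141 F [-0.2  3.9  5.3] open 0.0253 gf 58.0
```

Call:
arm_command(increments=[[0,0,0.006,0,0,0],[0,0,0.012,0,0,0],[0,0,0.015,0,0,0],[0,0,0.015,0,0,0],[0,0,0.015,0,0,0]])

```text
t: 29.92
tool_pos: [0.5747, -0.325, 0.225]
orientation: [0.022, 3.138, -0.002]
force: [1.0, 3.7, 6.5]
opening: 0.0256
gripper_force: 58.0
```

Call:
arm_command(increments=[[0,0,0.004,0,0,0],[0,0,0.008,0,0,0],[0,0,0.008,0,0,0],[0,0,0.008,0,0,0],[0,0,0.008,0,0,0]])

```text
t: 30.55
tool_pos: [0.5751, -0.3251, 0.2248]
orientation: [0.022, 3.137, -0.003]
force: [-1.6, 5.5, 13.4]
opening: 0.0254
gripper_force: 58.0
```

Call:
arm_command(increments=[[0,0,0.004,0,0,0],[0,0,0.006,0,0,0],[0,0,0.006,0,0,0],[0,0,0.006,0,0,0],[0,0,0.006,0,0,0]])

```text
t: 31.18
tool_pos: [0.5756, -0.325, 0.2248]
orientation: [0.022, 3.135, -0.003]
force: [-2.4, 8.3, 18.7]
opening: 0.0253
gripper_force: 58.0
```

Run:
```python
from h import *
show()
```

```text
t 31.18 grasp [ 0.5766 -0.3254  0.0578] yaw -0.0138 F [-2.4  8.3 18.7] open 0.0253 gf 58.0
```

Call:
arm_command(increments=[[0,0,-0.012,0,0,0],[0,0,-0.012,0,0,0],[0,0,-0.012,0,0,0],[0,0,-0.012,0,0,0],[0,0,-0.012,0,0,0]], fingers=0.32)

```text
t: 31.8
tool_pos: [0.5735, -0.3251, 0.222]
orientation: [-0.023, -3.141, 0.0]
force: [-0.0, -0.7, -0.4]
opening: 0.0315
gripper_force: 0.0
```

Call:
arm_command(increments=[[0,0,-0.1,0,0,0],[0,0,-0.3,0,0,0],[0,0,-0.4,0,0,0],[0,0,-0.4,0,0,0],[0,0,-0.4,0,0,0]])

```text
t: 32.42
tool_pos: [0.5733, -0.3248, 0.3012]
orientation: [-0.023, -3.14, -0.001]
force: [-0.2, 0.5, -0.3]
opening: 0.0319
gripper_force: 0.0
```

```bash
sed -i 's/-.186\]);TY/-.1854]);TY/' h.py
python3 - <<'E'
from h import *
show()
plan(([.6265,.1705,.13],-.182))
E
```

```text
t 32.42 grasp [ 0.5731 -0.3247  0.1342] yaw -0.0144 F [-0.2  0.5 -0.3] open 0.0319 gf 0.0
[-0.077, 0.827, 0.007, 0.0, -0.0, 0.018]
[-0.031, 0.83, 0.007, 0.0, -0.0, 0.018]
[0.016, 0.83, 0.007, 0.0, -0.0, 0.018]
--
```

Call:
arm_command(increments=[[-0.08,0.83,0,0,0,0.018],[-0.08,0.83,0,0,0,0.018],[-0.08,0.83,0,0,0,0.018],[-0.08,0.83,0,0,0,0.018],[-0.08,0.83,0,0,0,0.018]])

```text
t: 33.05
tool_pos: [0.5916, -0.1594, 0.3009]
orientation: [-0.111, -3.138, 0.0]
force: [-0.4, -0.3, 0.0]
opening: 0.0317
gripper_force: 0.0
```

Call:
arm_command(increments=[[-0.03,0.83,0,0,0,0.018],[-0.03,0.83,0,0,0,0.018],[-0.03,0.83,0,0,0,0.018],[-0.03,0.83,0,0,0,0.018],[-0.03,0.83,0,0,0,0.018]], fingers=-0.1)

```text
t: 33.67
tool_pos: [0.6098, 0.0044, 0.3018]
orientation: [-0.202, -3.134, 0.001]
force: [0.4, 0.1, -0.1]
opening: 0.051
gripper_force: 0.0
```

Call:
arm_command(increments=[[0.016,0.83,0.02,0,0,0.018],[0.016,0.83,0.02,0,0,0.018],[0.016,0.83,0.02,0,0,0.018],[0.016,0.83,0.02,0,0,0.018],[0.016,0.83,0.02,0,0,0.018]])

```text
t: 34.3
tool_pos: [0.6281, 0.169, 0.2978]
orientation: [-0.291, -3.128, 0.002]
force: [0.3, -0.4, -1.1]
opening: 0.0509
gripper_force: 0.0
```

Call:
arm_command(increments=[[0,0,0,0,0,0],[0,0,0,0,0,0],[0,0,0,0,0,0],[0,0,0,0,0,0],[0,0,0,0,0,0]])

```text
t: 34.92
tool_pos: [0.6277, 0.1709, 0.2982]
orientation: [0.289, 3.128, -0.0]
force: [-1.0, 0.2, -0.9]
opening: 0.0514
gripper_force: 0.0
```

Run:
```python
from h import *
show()
c=shot("wrist");pickle.dump(c,open("w8.pkl","wb"));cv2.imwrite("pics/w8.png",c["image"][:,:,::-1])
k=shot("top");pickle.dump(k,open("top1.pkl","wb"));a=pickle.load(open("top0.pkl","rb"))
# where do predicted features fall in w8?
g=np.array([.6265,.1705]);ax=np.array([np.cos(-.182),np.sin(-.182)])
for off,z in((-.094,.008),(-.062,.016),(-.033,.016)):print(off,np.round(w2px(c,[*(g+ax*off),z])))
plan(([.6265,.1705,.037],-.182))
```

```text
t 34.92 grasp [0.6277 0.1709 0.1312] yaw -0.184 F [-1.   0.2 -0.9] open 0.0514 gf 0.0
-0.094 [[315. 113.]]
-0.062 [[315. 157.]]
-0.033 [[315. 196.]]
[0.005, -0.003, 0.471, -0.0, 0.0, -0.001]
--
```

View pics/w8.png

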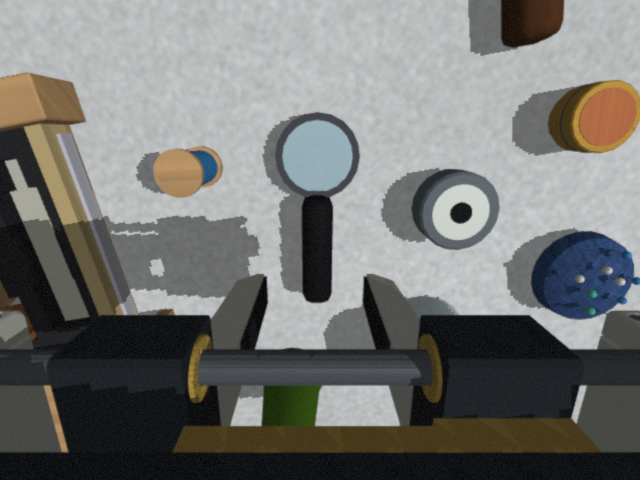

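Call:
arm_command(increments=[[0.005,-0.003,0.1,0,0,0],[0.005,-0.003,0.25,0,0,0],[0.005,-0.003,0.4,0,0,0],[0.005,-0.003,0.47,0,0,0],[0.005,-0.003,0.47,0,0,0]])

```text
t: 35.65
tool_pos: [0.6258, 0.1704, 0.2022]
orientation: [-0.288, -3.125, 0.002]
force: [-1.2, 0.6, -0.3]
opening: 0.051
gripper_force: 0.0
```

Call:
arm_command(increments=[[0,0,0,0,0,0],[0,0,0,0,0,0],[0,0,0,0,0,0],[0,0,0,0,0,0],[0,0,0,0,0,0]], fingers=1)

```text
t: 36.28
tool_pos: [0.6271, 0.1707, 0.2053]
orientation: [0.289, 3.127, 0.001]
force: [-0.2, 1.4, 5.5]
opening: 0.0231
gripper_force: 58.0
```

Run:
```python
from h import *
show()
t,R=tcp();g=t+R.apply([0,0,.167]);d=.6265-g[0];print("off",d)
s=seat("mag")-[d,0]
plan(([*g[:2],.14],-.182),([*s,.14],TY))
print(s)
```

```text
t 36.27 grasp [0.6274 0.1707 0.0383] yaw -0.1841 F [-0.2  1.4  5.5] open 0.0231 gf 58.0
off -0.0009142904910646177
[-0.002, 0.001, -0.508, 0.0, 0.001, -0.001]
--
[-0.092, -0.689, 0.0, -0.0, -0.0, -0.018]
[-0.053, -0.693, -0.0, -0.0, -0.0, -0.018]
[-0.014, -0.695, 0.0, -0.0, -0.0, -0.018]
--
[ 0.60683195 -0.24575892]
```

Call:
arm_command(increments=[[0,0,-0.1,0,0,0],[0,0,-0.25,0,0,0],[0,0,-0.4,0,0,0],[0,0,-0.51,0,0,0],[0,0,-0.51,0,0,0]])

```text
t: 36.9
tool_pos: [0.6274, 0.1706, 0.3091]
orientation: [0.288, 3.124, 0.001]
force: [0.0, 0.8, -1.3]
opening: 0.0233
gripper_force: 58.0
```

Call:
arm_command(increments=[[-0.02,-0.15,0,0,0,-0.004],[-0.04,-0.3,0,0,0,-0.008],[-0.06,-0.5,0,0,0,-0.014],[-0.092,-0.69,0,0,0,-0.018],[-0.092,-0.69,0,0,0,-0.018]])

```text
t: 37.52
tool_pos: [0.6188, 0.0289, 0.3045]
orientation: [-0.205, -3.132, 0.002]
force: [-0.4, 1.8, -2.1]
opening: 0.0235
gripper_force: 58.0
```

Call:
arm_command(increments=[[-0.01,-0.15,0,0,0,-0.004],[-0.03,-0.35,0,0,0,-0.008],[-0.04,-0.55,0,0,0,-0.014],[-0.053,-0.69,0,0,0,-0.018],[-0.053,-0.69,0,0,0,-0.018]])

```text
t: 38.15
tool_pos: [0.6121, -0.1078, 0.3051]
orientation: [-0.115, -3.138, -0.0]
force: [-0.2, -0.1, -1.3]
opening: 0.0234
gripper_force: 58.0
```

Call:
arm_command(increments=[[-0.003,-0.15,0,0,0,-0.004],[-0.007,-0.35,0,0,0,-0.008],[-0.01,-0.55,0,0,0,-0.014],[-0.014,-0.695,0,0,0,-0.018],[-0.014,-0.695,0,0,0,-0.018]])

```text
t: 38.78
tool_pos: [0.6053, -0.246, 0.3054]
orientation: [-0.025, -3.141, -0.001]
force: [-0.4, -0.5, -1.0]
opening: 0.0235
gripper_force: 58.0
```

Call:
arm_command(increments=[[0,0,0,0,0,0],[0,0,0,0,0,0],[0,0,0,0,0,0],[0,0,0,0,0,0],[0,0,0,0,0,0]])

```text
t: 39.4
tool_pos: [0.6054, -0.2454, 0.3064]
orientation: [0.022, 3.141, -0.0]
force: [-0.1, -0.1, -1.2]
opening: 0.0236
gripper_force: 58.0
```

Run:
```python
from h import *
show()
s=seat("mag")+[.001,0]
plan(([*s,.072],TY))
```

```text
t 39.4 grasp [ 0.6054 -0.2455  0.1394] yaw -0.0143 F [-0.1 -0.1 -1.2] open 0.0236 gf 58.0
[-0.008, -0.002, 0.337, -0.0, 0.0, -0.0]
--
```

Call:
arm_command(increments=[[-0.008,-0.002,0.08,0,0,0],[-0.008,-0.002,0.18,0,0,0],[-0.008,-0.002,0.27,0,0,0],[-0.008,-0.002,0.33,0,0,0],[-0.008,-0.002,0.337,0,0,0]])

```text
t: 40.02
tool_pos: [0.6065, -0.2458, 0.2372]
orientation: [-0.023, -3.139, -0.001]
force: [-0.4, 1.0, -1.5]
opening: 0.0232
gripper_force: 58.0
```

Call:
arm_command(increments=[[0,0,0.01,0,0,0],[0,0,0.02,0,0,0],[0,0,0.03,0,0,0],[0,0,0.03,0,0,0],[0,0,0.03,0,0,0]])

```text
t: 40.65
tool_pos: [0.6074, -0.2459, 0.2338]
orientation: [0.022, 3.14, -0.001]
force: [1.5, 2.9, 4.8]
opening: 0.0235
gripper_force: 58.0
```

Call:
arm_command(increments=[[0,0,0.01,0,0,0],[0,0,0.02,0,0,0],[0,0,0.025,0,0,0],[0,0,0.025,0,0,0],[0,0,0.025,0,0,0]])

```text
t: 41.28
tool_pos: [0.6077, -0.2462, 0.2294]
orientation: [0.023, 3.139, -0.002]
force: [1.5, 3.0, 5.8]
opening: 0.0231
gripper_force: 58.0
```

Call:
arm_command(increments=[[0,0,0.006,0,0,0],[0,0,0.012,0,0,0],[0,0,0.015,0,0,0],[0,0,0.015,0,0,0],[0,0,0.015,0,0,0]])

```text
t: 41.9
tool_pos: [0.6074, -0.2461, 0.2257]
orientation: [0.022, 3.14, -0.001]
force: [2.1, 1.5, 4.4]
opening: 0.0233
gripper_force: 58.0
```

Run:
```python
from h import *
show()
```

```text
t 41.9 grasp [ 0.6076 -0.2463  0.0587] yaw -0.0143 F [2.1 1.5 4.4] open 0.0233 gf 58.0
```

Call:
arm_command(increments=[[0,0,0.005,0,0,0],[0,0,0.009,0,0,0],[0,0,0.009,0,0,0],[0,0,0.009,0,0,0],[0,0,0.009,0,0,0]])

```text
t: 42.52
tool_pos: [0.6076, -0.2461, 0.2253]
orientation: [0.022, 3.139, -0.002]
force: [-0.6, 4.5, 14.9]
opening: 0.0235
gripper_force: 58.0
```

Call:
arm_command(increments=[[0,0,0.004,0,0,0],[0,0,0.006,0,0,0],[0,0,0.006,0,0,0],[0,0,0.006,0,0,0],[0,0,0.006,0,0,0]])

```text
t: 43.15
tool_pos: [0.6081, -0.2461, 0.2252]
orientation: [0.022, 3.138, -0.002]
force: [-1.6, 5.5, 19.8]
opening: 0.0233
gripper_force: 58.0
```

Call:
arm_command(increments=[[0,0,-0.012,0,0,0],[0,0,-0.012,0,0,0],[0,0,-0.012,0,0,0],[0,0,-0.012,0,0,0],[0,0,-0.012,0,0,0]], fingers=0.32)

```text
t: 43.78
tool_pos: [0.6068, -0.2461, 0.224]
orientation: [-0.023, -3.141, 0.0]
force: [0.3, -0.2, 0.2]
opening: 0.0314
gripper_force: 0.0
```

Call:
arm_command(increments=[[0,0,-0.1,0,0,0],[0,0,-0.3,0,0,0],[0,0,-0.5,0,0,0],[0,0,-0.5,0,0,0],[0,0,-0.5,0,0,0]])

```text
t: 44.4
tool_pos: [0.6069, -0.246, 0.3252]
orientation: [0.023, 3.141, -0.001]
force: [0.9, 0.3, -0.9]
opening: 0.0317
gripper_force: 0.0
```

Run:
```python
from h import *
show()
# check tape & tin displacement between top pictures
a=pickle.load(open("top0.pkl","rb"));b=shot("top");pickle.dump(b,open("top2.pkl","wb"))
A=ortho(a,.70,.42,330,300,.032);B=ortho(b,.70,.42,330,300,.032)
d=cv2.absdiff(A,B).max(2);m=(cv2.blur(d,(5,5))>25).astype(np.uint8)
n,l,st,ce=cv2.connectedComponentsWithStats(m)
for s,c in zip(st[1:],ce[1:]):
    if s[4]>80:print("changed",s[4],"x %.3f y %.3f"%(.70-c[1]/1000,.42-c[0]/1000))
plan(([.6235,.2795,.14],TY))
```

```text
t 44.4 grasp [ 0.6071 -0.2461  0.1582] yaw -0.0144 F [ 0.9  0.3 -0.9] open 0.0317 gf 0.0
changed 7901 x 0.595 y 0.170
changed 6682 x 0.471 y 0.223
changed 5027 x 0.477 y 0.111
[-0.016, 0.876, 0.028, 0.0, -0.0, -0.0]
[-0.016, 0.876, 0.028, 0.0, -0.0, -0.0]
[-0.016, 0.876, 0.028, 0.0, -0.0, -0.0]
--
```

Run:
```python
from h import *
plan(([.6235,.2795,.14],-.99),([.6235,.2795,.037],-.99))
```

```text
[-0.016, 0.876, 0.028, -0.0, -0.0, 0.104]
[0.265, 0.835, 0.028, -0.0, -0.0, 0.104]
[0.518, 0.706, 0.028, -0.0, -0.0, 0.104]
--
[0.0, -0.0, 0.515, 0.0, 0.0, 0.0]
--
```

Call:
arm_command(increments=[[-0.016,0.876,0.02,0,0,0.104],[-0.016,0.876,0.02,0,0,0.104],[-0.016,0.876,0.02,0,0,0.104],[-0.016,0.876,0.02,0,0,0.104],[-0.016,0.876,0.02,0,0,0.104]])

```text
t: 45.08
tool_pos: [0.6123, -0.071, 0.3192]
orientation: [-0.532, -3.094, 0.001]
force: [0.6, -1.3, 0.9]
opening: 0.0316
gripper_force: 0.0
```

Call:
arm_command(increments=[[0.265,0.835,0.02,0,0,0.104],[0.265,0.835,0.02,0,0,0.104],[0.265,0.835,0.02,0,0,0.104],[0.265,0.835,0.02,0,0,0.104],[0.265,0.835,0.02,0,0,0.104]], fingers=-0.85)

```text
t: 45.7
tool_pos: [0.6188, 0.1027, 0.3157]
orientation: [-1.031, -2.967, 0.002]
force: [0.7, -1.0, -0.4]
opening: 0.0771
gripper_force: 0.0
```

Call:
arm_command(increments=[[0.518,0.706,0.02,0,0,0.104],[0.518,0.706,0.02,0,0,0.104],[0.518,0.706,0.02,0,0,0.104],[0.518,0.706,0.02,0,0,0.104],[0.518,0.706,0.02,0,0,0.104]])

```text
t: 46.32
tool_pos: [0.6254, 0.2772, 0.3118]
orientation: [1.501, 2.76, -0.002]
force: [0.2, -0.5, -0.4]
opening: 0.0857
gripper_force: 0.0
```

Call:
arm_command(increments=[[0,0,0,0,0,0],[0,0,0,0,0,0],[0,0,0,0,0,0],[0,0,0,0,0,0],[0,0,0,0,0,0]])

```text
t: 46.95
tool_pos: [0.6247, 0.2793, 0.3122]
orientation: [1.499, 2.761, -0.0]
force: [0.8, 0.4, -0.3]
opening: 0.0857
gripper_force: 0.0
```

Run:
```python
from h import *
show()
plan(([.6235,.2795,.037],-.99))
```

```text
t 46.95 grasp [0.6247 0.2792 0.1452] yaw -0.9946 F [ 0.8  0.4 -0.3] open 0.0857 gf 0.0
[0.004, -0.004, 0.541, -0.0, 0.0, -0.001]
--
```

Call:
arm_command(increments=[[0.004,-0.004,0.15,0,0,0],[0.004,-0.004,0.3,0,0,0],[0.004,-0.004,0.45,0,0,0],[0.004,-0.004,0.54,0,0,0],[0.004,-0.004,0.54,0,0,0]])

```text
t: 47.58
tool_pos: [0.6229, 0.2792, 0.2024]
orientation: [-1.498, -2.759, 0.004]
force: [0.4, -0.9, 1.0]
opening: 0.0861
gripper_force: 0.0
```

Call:
arm_command(increments=[[0,0,0,0,0,0],[0,0,0,0,0,0],[0,0,0,0,0,0],[0,0,0,0,0,0],[0,0,0,0,0,0]], fingers=1, force=10)

```text
t: 48.2
tool_pos: [0.6241, 0.2796, 0.2053]
orientation: [1.498, 2.76, 0.002]
force: [-0.8, 0.4, 5.1]
opening: 0.0598
gripper_force: 10.0
```

Call:
arm_command(increments=[[0,0,0,0,0,0],[0,0,0,0,0,0],[0,0,0,0,0,0],[0,0,0,0,0,0],[0,0,0,0,0,0]], fingers=-0.75)

```text
t: 48.82
tool_pos: [0.6236, 0.2794, 0.2041]
orientation: [1.499, 2.761, -0.001]
force: [-0.4, 0.3, 1.1]
opening: 0.0815
gripper_force: 0.0
```

Call:
arm_command(increments=[[0,0,0,0,0,-0.05],[0,0,0,0,0,-0.1],[0,0,0,0,0,-0.15],[0,0,0,0,0,-0.2],[0,0,0,0,0,-0.25]])

```text
t: 49.45
tool_pos: [0.6236, 0.2795, 0.2042]
orientation: [0.32, 3.125, -0.0]
force: [0.4, -0.1, 0.3]
opening: 0.0817
gripper_force: 0.0
```

Call:
arm_command(increments=[[0,0,0,0,0,-0.05],[0,0,0,0,0,-0.1],[0,0,0,0,0,-0.15],[0,0,0,0,0,-0.2],[0,0,0,0,0,-0.25]])

```text
t: 50.08
tool_pos: [0.6236, 0.2794, 0.2042]
orientation: [0.9, -3.01, 0.0]
force: [-0.7, -0.5, 0.2]
opening: 0.0813
gripper_force: 0.0
```

Run:
```python
from h import *
show()
```

```text
t 50.08 grasp [0.6236 0.2794 0.0372] yaw 0.5813 F [-0.7 -0.5  0.2] open 0.0813 gf 0.0
```

Centred. Now grip, lift and carry.

Call:
arm_command(increments=[[0,0,0,0,0,0],[0,0,0,0,0,0],[0,0,0,0,0,0],[0,0,0,0,0,0],[0,0,0,0,0,0]], fingers=1, force=58)

```text
t: 50.7
tool_pos: [0.6236, 0.2795, 0.2042]
orientation: [0.892, -3.012, 0.0]
force: [-0.1, 0.3, 0.2]
opening: 0.0587
gripper_force: 58.0
```

Run:
```python
from h import *
show()
t,R=tcp();g=t+R.apply([0,0,.167])
s=seat("tape");print(s)
plan(([*g[:2],.14],.58),([*s,.14],.58))
```

```text
t 50.7 grasp [0.6236 0.2795 0.0372] yaw 0.5757 F [-0.1  0.3  0.2] open 0.0587 gf 58.0
[ 0.62751699 -0.16133257]
[0.0, -0.0, -0.514, -0.0, -0.0, -0.001]
--
[0.397, -0.618, -0.0, -0.0, 0.0, 0.0]
[0.397, -0.618, -0.0, -0.0, 0.0, 0.0]
[0.397, -0.618, -0.0, -0.0, 0.0, 0.0]
--
```

Call:
arm_command(increments=[[0,0,-0.1,0,0,0],[0,0,-0.25,0,0,0],[0,0,-0.4,0,0,0],[0,0,-0.51,0,0,0],[0,0,-0.51,0,0,0]])

```text
t: 51.32
tool_pos: [0.6245, 0.2798, 0.3097]
orientation: [-0.891, 3.007, -0.0]
force: [1.1, -0.3, -1.5]
opening: 0.0586
gripper_force: 58.0
```

Call:
arm_command(increments=[[0.08,-0.12,0,0,0,0],[0.18,-0.28,0,0,0,0],[0.29,-0.45,0,0,0,0],[0.397,-0.618,0,0,0,0],[0.397,-0.618,0,0,0,0]])

```text
t: 51.95
tool_pos: [0.624, 0.1298, 0.3046]
orientation: [0.887, -3.011, 0.001]
force: [0.1, 0.2, -1.8]
opening: 0.0586
gripper_force: 58.0
```

Call:
arm_command(increments=[[0.08,-0.12,0,0,0,0],[0.18,-0.28,0,0,0,0],[0.29,-0.45,0,0,0,0],[0.397,-0.618,0,0,0,0],[0.397,-0.618,0,0,0,0]])

```text
t: 52.58
tool_pos: [0.6249, -0.016, 0.3051]
orientation: [0.888, -3.012, 0.0]
force: [0.5, 0.8, -0.7]
opening: 0.0587
gripper_force: 58.0
```

Call:
arm_command(increments=[[0.08,-0.12,0,0,0,0],[0.18,-0.28,0,0,0,0],[0.29,-0.45,0,0,0,0],[0.397,-0.618,0,0,0,0],[0.397,-0.618,0,0,0,0]])

```text
t: 53.2
tool_pos: [0.6259, -0.1623, 0.3054]
orientation: [0.889, -3.012, -0.0]
force: [0.2, 0.2, -1.4]
opening: 0.0588
gripper_force: 58.0
```

Call:
arm_command(increments=[[0,0,0,0,0,0],[0,0,0,0,0,0],[0,0,0,0,0,0],[0,0,0,0,0,0],[0,0,0,0,0,0]])

```text
t: 53.82
tool_pos: [0.6259, -0.161, 0.3064]
orientation: [-0.893, 3.012, -0.001]
force: [0.3, -1.1, -0.4]
opening: 0.0583
gripper_force: 58.0
```

Run:
```python
from h import *
show();print(np.round(read_state()["q"],2))
s=seat("tape")
plan(([*s,.072],.575))
```

```text
t 53.83 grasp [ 0.6259 -0.161   0.1394] yaw 0.5764 F [ 0.3 -1.1 -0.4] open 0.0583 gf 58.0
[-0.33  0.32  1.46 -0.    1.37 -2.48]
[-0.006, -0.006, 0.337, -0.0, -0.0, 0.0]
--
```

Call:
arm_command(increments=[[-0.006,-0.006,0.08,0,0,0],[-0.006,-0.006,0.18,0,0,0],[-0.006,-0.006,0.27,0,0,0],[-0.006,-0.006,0.33,0,0,0],[-0.006,-0.006,0.337,0,0,0]])

```text
t: 54.45
tool_pos: [0.6269, -0.1614, 0.237]
orientation: [0.892, -3.01, -0.002]
force: [0.4, -0.5, -0.8]
opening: 0.0587
gripper_force: 58.0
```

Call:
arm_command(increments=[[0,0,0.01,0,0,0],[0,0,0.02,0,0,0],[0,0,0.03,0,0,0],[0,0,0.03,0,0,0],[0,0,0.03,0,0,0]])

```text
t: 55.08
tool_pos: [0.6276, -0.1616, 0.2331]
orientation: [-0.892, 3.012, -0.001]
force: [-0.2, 1.1, -1.7]
opening: 0.0584
gripper_force: 58.0
```

Call:
arm_command(increments=[[0,0,0.01,0,0,0],[0,0,0.02,0,0,0],[0,0,0.025,0,0,0],[0,0,0.025,0,0,0],[0,0,0.025,0,0,0]])

```text
t: 55.7
tool_pos: [0.6279, -0.1613, 0.2283]
orientation: [-0.893, 3.011, -0.001]
force: [0.9, 3.7, 4.3]
opening: 0.0589
gripper_force: 58.0
```

Call:
arm_command(increments=[[0,0,0.006,0,0,0],[0,0,0.012,0,0,0],[0,0,0.015,0,0,0],[0,0,0.015,0,0,0],[0,0,0.015,0,0,0]])

```text
t: 56.32
tool_pos: [0.6279, -0.1618, 0.2255]
orientation: [-0.892, 3.011, -0.002]
force: [0.6, 2.9, 5.2]
opening: 0.0587
gripper_force: 58.0
```

Run:
```python
from h import *
show()
```

```text
t 56.33 grasp [ 0.6281 -0.1619  0.0585] yaw 0.5761 F [0.6 2.9 5.2] open 0.0587 gf 58.0
```

Call:
arm_command(increments=[[0,0,0.005,0,0,0],[0,0,0.01,0,0,0],[0,0,0.01,0,0,0],[0,0,0.01,0,0,0],[0,0,0.01,0,0,0]])

```text
t: 56.95
tool_pos: [0.628, -0.1619, 0.2241]
orientation: [-0.892, 3.011, -0.002]
force: [-0.3, 2.5, 9.1]
opening: 0.0586
gripper_force: 58.0
```

Call:
arm_command(increments=[[0,0,0.004,0,0,0],[0,0,0.007,0,0,0],[0,0,0.007,0,0,0],[0,0,0.007,0,0,0],[0,0,0.007,0,0,0]])

```text
t: 57.58
tool_pos: [0.6285, -0.1619, 0.2241]
orientation: [-0.892, 3.01, -0.003]
force: [-1.6, 4.6, 16.1]
opening: 0.0588
gripper_force: 58.0
```

Call:
arm_command(increments=[[0,0,0.004,0,0,0],[0,0,0.005,0,0,0],[0,0,0.005,0,0,0],[0,0,0.005,0,0,0],[0,0,0.005,0,0,0]])

```text
t: 58.2
tool_pos: [0.6289, -0.1619, 0.2241]
orientation: [-0.891, 3.008, -0.004]
force: [-1.6, 5.2, 20.1]
opening: 0.0588
gripper_force: 58.0
```

Run:
```python
from h import *
show()
```

```text
t 58.2 grasp [ 0.6297 -0.1621  0.0571] yaw 0.5762 F [-1.6  5.2 20.1] open 0.0588 gf 58.0
```

Call:
arm_command(increments=[[0,0,-0.01,0,0,0],[0,0,-0.01,0,0,0],[0,0,-0.01,0,0,0],[0,0,-0.01,0,0,0],[0,0,-0.01,0,0,0]], fingers=-0.41)

```text
t: 58.82
tool_pos: [0.6274, -0.1616, 0.2221]
orientation: [0.892, -3.012, -0.0]
force: [0.6, 0.1, -0.4]
opening: 0.0656
gripper_force: 0.0
```

Call:
arm_command(increments=[[0,0,-0.1,0,0,0],[0,0,-0.3,0,0,0],[0,0,-0.5,0,0,0],[0,0,-0.5,0,0,0],[0,0,-0.5,0,0,0]])

```text
t: 59.45
tool_pos: [0.6275, -0.1615, 0.3234]
orientation: [-0.892, 3.011, -0.001]
force: [-0.3, -0.4, -0.0]
opening: 0.0653
gripper_force: 0.0
```

Run:
```python
from h import *
show()
plan(([.574,.3815,.15],TY-np.pi/2))
a=pickle.load(open("top0.pkl","rb"));b=shot("top")
A=ortho(a,.70,.42,330,300,.032);B=ortho(b,.70,.42,330,300,.032)
d=cv2.absdiff(A,B).max(2);m=(cv2.blur(d,(5,5))>25).astype(np.uint8)
n,l,st,ce=cv2.connectedComponentsWithStats(m)
for s,c in zip(st[1:],ce[1:]):
    if s[4]>80:print("changed",s[4],"x %.3f y %.3f"%(.70-c[1]/1000,.42-c[0]/1000))
```

```text
t 59.45 grasp [ 0.6277 -0.1616  0.1564] yaw 0.5762 F [-0.3 -0.4 -0. ] open 0.0653 gf 0.0
[-0.418, 0.808, 0.01, -0.0, 0.0, 0.229]
[0.218, 0.883, 0.01, -0.0, 0.0, 0.229]
[0.746, 0.52, 0.01, -0.0, 0.0, 0.229]
--
changed 7971 x 0.595 y 0.170
changed 3309 x 0.615 y 0.264
changed 247 x 0.623 y 0.282
changed 3448 x 0.577 y 0.377
changed 6732 x 0.472 y 0.223
changed 5036 x 0.478 y 0.111
```

Run:
```python
from h import *
b=shot("top")
for k in("top0.pkl",None):
    c=pickle.load(open(k,"rb")) if k else b
    B=ortho(c,.72,.52,420,350,.032);h=cv2.cvtColor(B,cv2.COLOR_RGB2HSV)
    m=((h[...,0]<22)&(h[...,1]>110)&(h[...,2]>70)).astype(np.uint8)
    n,l,st,ce=cv2.connectedComponentsWithStats(m)
    for s,q in zip(st[1:],ce[1:]):
        if s[4]>300:print(k,s,"x %.4f y %.4f"%(.72-q[1]/1000,.52-q[0]/1000))
```

```text
top0.pkl [116 133  29  27 313] x 0.5732 y 0.3913
```

Run:
```python
from h import *
b=shot("top")
for k in("top0.pkl",None):
    c=pickle.load(open(k,"rb")) if k else b
    B=ortho(c,.72,.44,340,350,.032);h=cv2.cvtColor(B,cv2.COLOR_RGB2HSV)
    m=((h[...,0]<25)&(h[...,1]>85)&(h[...,2]>60)).astype(np.uint8);m=cv2.morphologyEx(m,cv2.MORPH_CLOSE,np.ones((5,5)))
    n,l,st,ce=cv2.connectedComponentsWithStats(m)
    for s,q in zip(st[1:],ce[1:]):
        if s[4]>500:print(k,s,"x %.4f y %.4f"%(.72-q[1]/1000,.44-q[0]/1000))
```

```text
top0.pkl [  34  125   46   46 1608] x 0.5725 y 0.3837
top0.pkl [ 297  190   43  130 2072] x 0.4796 y 0.1169
None [  16  108   46   44 1605] x 0.5905 y 0.4015
```

Run:
```python
from h import *
plan(([.592,.3993,.15],TY-np.pi/2))
```

```text
[-0.46, 0.815, 0.007, -0.0, -0.0, 0.229]
[0.192, 0.916, 0.008, -0.0, -0.0, 0.229]
[0.748, 0.563, 0.007, -0.0, -0.0, 0.229]
--
```

Call:
arm_command(increments=[[-0.46,0.815,0,0,0,0.229],[-0.46,0.815,0,0,0,0.229],[-0.46,0.815,0,0,0,0.229],[-0.46,0.815,0,0,0,0.229],[-0.46,0.815,0,0,0,0.229]])

```text
t: 60.22
tool_pos: [0.6154, 0.0263, 0.3213]
orientation: [-0.22, -3.132, 0.001]
force: [0.3, -0.2, -0.2]
opening: 0.0658
gripper_force: 0.0
```

Call:
arm_command(increments=[[0.19,0.916,0,0,0,0.229],[0.19,0.916,0,0,0,0.229],[0.19,0.916,0,0,0,0.229],[0.19,0.916,0,0,0,0.229],[0.19,0.916,0,0,0,0.229]], fingers=-0.35)

```text
t: 60.85
tool_pos: [0.6044, 0.2119, 0.3216]
orientation: [-1.306, -2.857, 0.002]
force: [0.0, -0.1, -0.1]
opening: 0.0629
gripper_force: 0.0
```

Call:
arm_command(increments=[[0.75,0.56,0,0,0,0.229],[0.75,0.56,0,0,0,0.229],[0.75,0.56,0,0,0,0.229],[0.75,0.56,0,0,0,0.229],[0.75,0.56,0,0,0,0.229]])

```text
t: 61.48
tool_pos: [0.5926, 0.3977, 0.3215]
orientation: [2.227, 2.215, -0.002]
force: [0.2, -0.2, 0.0]
opening: 0.0628
gripper_force: 0.0
```

Call:
arm_command(increments=[[0,0,0,0,0,0],[0,0,0,0,0,0],[0,0,0,0,0,0],[0,0,0,0,0,0],[0,0,0,0,0,0]])

```text
t: 62.1
tool_pos: [0.5919, 0.3987, 0.3224]
orientation: [2.233, 2.209, -0.0]
force: [0.2, -0.7, -0.5]
opening: 0.0625
gripper_force: 0.0
```

Run:
```python
from h import *
show()
c=shot("wrist");cv2.imwrite("pics/w9.png",c["image"][:,:,::-1]);pickle.dump(c,open("w9.pkl","wb"))
print(w2px(c,[[.592,.3993,.032]]))
B=ortho(c,.66,.47,280,280,.032,2000.);h=cv2.cvtColor(B,cv2.COLOR_RGB2HSV)
m=((h[...,0]<25)&(h[...,1]>85)&(h[...,2]>60)).astype(np.uint8);m=cv2.morphologyEx(m,cv2.MORPH_CLOSE,np.ones((5,5)))
n,l,st,ce=cv2.connectedComponentsWithStats(m)
for s,q in zip(st[1:],ce[1:]):
    if s[4]>500:print(s,"x %.4f y %.4f"%(.66-q[1]/2000,.47-q[0]/2000))
```

```text
t 62.1 grasp [0.592  0.3987 0.1554] yaw -1.5817 F [ 0.2 -0.7 -0.5] open 0.0625 gf 0.0
[[315.46723842 232.50325169]]
[  84   90  101   93 7351] x 0.5922 y 0.4027
[   0  120   28  160 2418] x 0.5569 y 0.4631
```

View pics/w9.png

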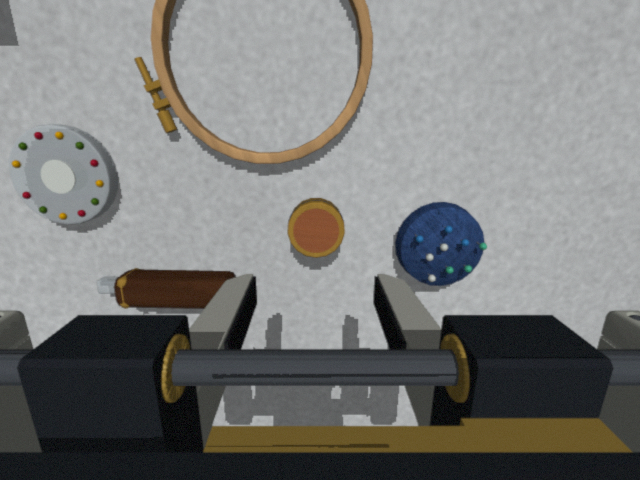

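Call:
arm_command(increments=[[0.003,0,0.15,0,0,0],[0.003,0,0.3,0,0,0],[0.003,0,0.45,0,0,0],[0.003,0,0.592,0,0,0],[0.003,0,0.592,0,0,0]])

```text
t: 62.78
tool_pos: [0.5905, 0.3986, 0.2004]
orientation: [-2.233, -2.208, 0.01]
force: [0.3, -0.7, -0.4]
opening: 0.0629
gripper_force: 0.0
```

Call:
arm_command(increments=[[0,0,0,0,0,0],[0,0,0,0,0,0],[0,0,0,0,0,0],[0,0,0,0,0,0],[0,0,0,0,0,0]], fingers=1, force=10)

```text
t: 63.4
tool_pos: [0.5927, 0.3998, 0.2062]
orientation: [2.233, 2.208, 0.005]
force: [-0.4, -0.0, 6.3]
opening: 0.0478
gripper_force: 10.0
```

Call:
arm_command(increments=[[0,0,0,0,0,0],[0,0,0,0,0,0],[0,0,0,0,0,0],[0,0,0,0,0,0],[0,0,0,0,0,0]], fingers=-0.35)

```text
t: 64.03
tool_pos: [0.5919, 0.3993, 0.2038]
orientation: [2.234, 2.209, -0.001]
force: [0.1, 0.7, -0.0]
opening: 0.0627
gripper_force: 0.0
```

Call:
arm_command(increments=[[0,0,0,0,0,-0.05],[0,0,0,0,0,-0.1],[0,0,0,0,0,-0.15],[0,0,0,0,0,-0.2],[0,0,0,0,0,-0.25]])

```text
t: 64.65
tool_pos: [0.5919, 0.3993, 0.2039]
orientation: [1.211, 2.899, -0.001]
force: [0.4, 0.4, -0.8]
opening: 0.0628
gripper_force: 0.0
```

Call:
arm_command(increments=[[0,0,0,0,0,-0.05],[0,0,0,0,0,-0.1],[0,0,0,0,0,-0.15],[0,0,0,0,0,-0.2],[0,0,0,0,0,-0.25]])

```text
t: 65.28
tool_pos: [0.5919, 0.3993, 0.2039]
orientation: [-0.01, -3.142, 0.001]
force: [0.2, 0.2, 0.3]
opening: 0.0629
gripper_force: 0.0
```

Call:
arm_command(increments=[[0,0,0,0,0,0],[0,0,0,0,0,0],[0,0,0,0,0,0],[0,0,0,0,0,0],[0,0,0,0,0,0]], fingers=1, force=58)

```text
t: 65.9
tool_pos: [0.5919, 0.3994, 0.204]
orientation: [-0.019, -3.141, 0.0]
force: [-0.4, 0.7, 0.1]
opening: 0.0465
gripper_force: 58.0
```

Run:
```python
from h import *
show()
t,R=tcp();g=t+R.apply([0,0,.167])
s=seat("tin");print(s)
plan(([*g[:2],.145],TY),([*s,.145],TY))
```

```text
t 65.9 grasp [0.5919 0.3993 0.037 ] yaw -0.0118 F [-0.4  0.7  0.1] open 0.0465 gf 58.0
[ 0.54442401 -0.1602523 ]
[0.0, -0.0, -0.54, -0.0, -0.0, 0.0]
--
[0.067, -0.934, 0.0, -0.0, -0.0, 0.0]
[0.067, -0.934, 0.0, -0.0, -0.0, -0.0]
[0.067, -0.934, 0.0, -0.0, -0.0, 0.0]
--
```

Call:
arm_command(increments=[[0,0,-0.1,0,0,0],[0,0,-0.25,0,0,0],[0,0,-0.4,0,0,0],[0,0,-0.54,0,0,0],[0,0,-0.54,0,0,0]])

```text
t: 66.53
tool_pos: [0.593, 0.3999, 0.317]
orientation: [0.018, 3.135, 0.005]
force: [0.4, -0.4, -0.6]
opening: 0.0467
gripper_force: 58.0
```

Call:
arm_command(increments=[[0.01,-0.2,0,0,0,0],[0.03,-0.45,0,0,0,0],[0.05,-0.7,0,0,0,0],[0.067,-0.934,0,0,0,0],[0.067,-0.934,0,0,0,0]])

```text
t: 67.15
tool_pos: [0.5761, 0.2096, 0.3108]
orientation: [-0.024, -3.14, 0.003]
force: [-0.6, 1.1, -0.6]
opening: 0.0466
gripper_force: 58.0
```

Call:
arm_command(increments=[[0.01,-0.2,0,0,0,0],[0.03,-0.45,0,0,0,0],[0.05,-0.7,0,0,0,0],[0.067,-0.934,0,0,0,0],[0.067,-0.934,0,0,0,0]])

```text
t: 67.78
tool_pos: [0.5607, 0.024, 0.3114]
orientation: [-0.023, -3.141, 0.001]
force: [0.0, 1.2, -0.5]
opening: 0.0467
gripper_force: 58.0
```

Call:
arm_command(increments=[[0.01,-0.2,0,0,0,0],[0.03,-0.45,0,0,0,0],[0.05,-0.7,0,0,0,0],[0.067,-0.934,0,0,0,0],[0.067,-0.934,0,0,0,0]])

```text
t: 68.4
tool_pos: [0.5455, -0.1621, 0.3116]
orientation: [-0.022, -3.141, 0.001]
force: [-0.0, -0.6, -0.8]
opening: 0.0468
gripper_force: 58.0
```

Call:
arm_command(increments=[[0,0,0,0,0,0],[0,0,0,0,0,0],[0,0,0,0,0,0],[0,0,0,0,0,0],[0,0,0,0,0,0]])

```text
t: 69.03
tool_pos: [0.5455, -0.1603, 0.3122]
orientation: [0.017, 3.141, -0.001]
force: [0.6, 0.1, 0.1]
opening: 0.0466
gripper_force: 58.0
```

Run:
```python
from h import *
show()
s=seat("tin")
plan(([*s,.072],TY))
```

```text
t 69.03 grasp [ 0.5455 -0.1603  0.1452] yaw -0.0109 F [0.6 0.1 0.1] open 0.0466 gf 58.0
[0.005, 0.0, 0.366, -0.0, 0.0, 0.001]
--
```

Call:
arm_command(increments=[[0.005,0,0.08,0,0,0.001],[0.005,0,0.18,0,0,0.001],[0.005,0,0.28,0,0,0.001],[0.005,0,0.35,0,0,0.001],[0.005,0,0.366,0,0,0.001]])

```text
t: 69.65
tool_pos: [0.5438, -0.1603, 0.237]
orientation: [-0.023, -3.139, -0.001]
force: [-1.1, -0.3, -0.4]
opening: 0.0468
gripper_force: 58.0
```

Call:
arm_command(increments=[[0,0,0.01,0,0,0],[0,0,0.02,0,0,0],[0,0,0.03,0,0,0],[0,0,0.03,0,0,0],[0,0,0.03,0,0,0]])

```text
t: 70.28
tool_pos: [0.5445, -0.1606, 0.2332]
orientation: [0.023, 3.141, -0.001]
force: [0.8, -0.8, -1.3]
opening: 0.0468
gripper_force: 58.0
```

Call:
arm_command(increments=[[0,0,0.01,0,0,0],[0,0,0.02,0,0,0],[0,0,0.025,0,0,0],[0,0,0.025,0,0,0],[0,0,0.025,0,0,0]])

```text
t: 70.9
tool_pos: [0.5453, -0.1602, 0.2291]
orientation: [0.022, 3.139, -0.0]
force: [1.8, 3.0, 5.2]
opening: 0.0468
gripper_force: 58.0
```

Call:
arm_command(increments=[[0,0,0.006,0,0,0],[0,0,0.012,0,0,0],[0,0,0.015,0,0,0],[0,0,0.015,0,0,0],[0,0,0.015,0,0,0]])

```text
t: 71.53
tool_pos: [0.5455, -0.1604, 0.2264]
orientation: [0.022, 3.138, -0.0]
force: [2.2, 2.5, 5.9]
opening: 0.0465
gripper_force: 58.0
```

Run:
```python
from h import *
show()
```

```text
t 71.53 grasp [ 0.546  -0.1604  0.0594] yaw -0.0143 F [2.2 2.5 5.9] open 0.0465 gf 58.0
```

Call:
arm_command(increments=[[0,0,0.006,0,0,0],[0,0,0.012,0,0,0],[0,0,0.012,0,0,0],[0,0,0.012,0,0,0],[0,0,0.012,0,0,0]])

```text
t: 72.15
tool_pos: [0.5454, -0.1605, 0.2239]
orientation: [0.022, 3.138, -0.001]
force: [1.9, 1.6, 5.7]
opening: 0.0468
gripper_force: 58.0
```

Call:
arm_command(increments=[[0,0,0.004,0,0,0],[0,0,0.007,0,0,0],[0,0,0.007,0,0,0],[0,0,0.007,0,0,0],[0,0,0.007,0,0,0]])

```text
t: 72.78
tool_pos: [0.5458, -0.1605, 0.2238]
orientation: [0.022, 3.137, -0.001]
force: [-1.7, 4.5, 14.2]
opening: 0.0468
gripper_force: 58.0
```

Call:
arm_command(increments=[[0,0,0.004,0,0,0],[0,0,0.006,0,0,0],[0,0,0.006,0,0,0],[0,0,0.006,0,0,0],[0,0,0.006,0,0,0]])

```text
t: 73.4
tool_pos: [0.5464, -0.1605, 0.2238]
orientation: [0.022, 3.135, -0.002]
force: [-1.4, 6.0, 19.8]
opening: 0.047
gripper_force: 58.0
```

Run:
```python
from h import *
show()
```

```text
t 73.4 grasp [ 0.5474 -0.1606  0.0568] yaw -0.0141 F [-1.4  6.  19.8] open 0.047 gf 58.0
```

Call:
arm_command(increments=[[0,0,-0.01,0,0,0],[0,0,-0.01,0,0,0],[0,0,-0.01,0,0,0],[0,0,-0.01,0,0,0],[0,0,-0.01,0,0,0]], fingers=-0.17)

```text
t: 74.03
tool_pos: [0.5442, -0.1605, 0.2215]
orientation: [-0.023, -3.141, 0.0]
force: [0.5, -0.7, 0.1]
opening: 0.0545
gripper_force: 0.0
```

Call:
arm_command(increments=[[0,0,-0.1,0,0,0],[0,0,-0.3,0,0,0],[0,0,-0.5,0,0,0],[0,0,-0.5,0,0,0],[0,0,-0.5,0,0,0]])

```text
t: 74.65
tool_pos: [0.5444, -0.1605, 0.3226]
orientation: [0.023, 3.141, -0.001]
force: [-0.7, -0.8, -0.1]
opening: 0.0543
gripper_force: 0.0
```

Run:
```python
from h import *
show()
c=pickle.load(open("w8.pkl","rb"));X=np.array([np.cos(TY),np.sin(TY)]);Y=np.array([-X[1],X[0]])
for x in(.0,.03):
    for y,z in((.174,.035),(.174,.046),(.18,.046),(.182,.035),(.182,.046)):print(x,y,z,np.round(w2px(c,[*(O+X*x+Y*y),z])[0],1))
im=c["image"]
for v in(180,200,220,240,260):print(v,[(u,im[v,u].tolist()) for u in range(30,125,5)])
b=shot("top");B=ortho(b,.56,.42,180,200,.032);A=ortho(pickle.load(open("top0.pkl","rb")),.56,.42,180,200,.032)
print("ripper diff",(cv2.blur(cv2.absdiff(A,B).max(2),(5,5))>25)[:,:120].sum())
plan(([.4616,.340,.14],-.03))
```

```text
t 74.65 grasp [ 0.5445 -0.1606  0.1556] yaw -0.0144 F [-0.7 -0.8 -0.1] open 0.0543 gf 0.0
0.0 0.174 0.035 [ 63.  229.2]
0.0 0.174 0.046 [ 51.9 233.4]
0.0 0.18 0.046 [ 60. 232.]
0.0 0.182 0.035 [ 73.2 227.4]
0.0 0.182 0.046 [ 62.6 231.5]
0.03 0.174 0.035 [ 77.9 266.4]
0.03 0.174 0.046 [ 67.9 272. ]
0.03 0.18 0.046 [ 75.6 270.7]
0.03 0.182 0.035 [ 87.8 264.7]
0.03 0.182 0.046 [ 78.2 270.3]
180 [(30, [34, 36, 40]), (35, [39, 37, 43]), (40, [37, 37, 36]), (45, [146, 131, 93]), (50, [169, 154, 107]), (55, [166, 150, 102]), (60, [167, 151, 106]), (65, [123, 111, 79]), (70, [134, 119, 85]), (75, [181, 181, 190]), (80, [131, 132, 140]), (85, [133, 132, 140]), (90, [172, 173, 170]), (95, [186, 188, 190]), (100, [181, 184, 184]), (105, [180, 182, 182]), (110, [183, 185, 186]), (115, [184, 188, 190]), (120, [184, 186, 188])]
200 [(30, [167, 169, 154]), (35, [167, 166, 155]), (40, [165, 164, 154]), (45, [32, 35, 39]), (50, [37, 35, 37]), (55, [170, 152, 106]), (60, [171, 152, 109]), (65, [170, 151, 106]), (70, [134, 120, 86]), (75, [125, 110, 81]), (80, [151, 140, 123]), (85, [142, 143, 152]), (
[... 821 characters left out ...]
 [81, 72, 48]), (90, [72, 65, 48]), (95, [85, 81, 69]), (100, [84, 84, 87]), (105, [75, 74, 78]), (110, [81, 74, 68]), (115, [110, 112, 110]), (120, [108, 110, 111])]
260 [(30, [19, 13, 19]), (35, [16, 15, 13]), (40, [96, 95, 87]), (45, [97, 96, 90]), (50, [94, 95, 89]), (55, [94, 92, 88]), (60, [97, 95, 88]), (65, [55, 54, 51]), (70, [19, 21, 19]), (75, [21, 24, 22]), (80, [98, 89, 64]), (85, [94, 82, 60]), (90, [96, 89, 64]), (95, [72, 66, 46]), (100, [76, 65, 47]), (105, [102, 100, 108]), (110, [77, 76, 81]), (115, [78, 79, 83]), (120, [107, 108, 108])]
ripper diff 943
[0.149, 0.832, 0.024, 0.0, -0.0, 0.002]
[0.154, 0.831, 0.024, 0.0, -0.0, 0.002]
[0.158, 0.83, 0.024, 0.0, -0.0, 0.002]
--
```

Call:
arm_command(increments=[[0.15,0.832,0.02,0,0,0],[0.15,0.832,0.02,0,0,0],[0.15,0.832,0.02,0,0,0],[0.15,0.832,0.02,0,0,0],[0.15,0.832,0.02,0,0,0]])

```text
t: 75.32
tool_pos: [0.5166, 0.0061, 0.317]
orientation: [-0.022, -3.14, 0.001]
force: [-0.4, -0.1, 0.6]
opening: 0.0544
gripper_force: 0.0
```

Call:
arm_command(increments=[[0.15,0.832,0.02,0,0,0.003],[0.15,0.832,0.02,0,0,0.003],[0.15,0.832,0.02,0,0,0.003],[0.15,0.832,0.02,0,0,0.003],[0.15,0.832,0.02,0,0,0.003]])

```text
t: 75.95
tool_pos: [0.4897, 0.1719, 0.3135]
orientation: [-0.039, -3.141, 0.002]
force: [-0.0, -0.7, 0.4]
opening: 0.0543
gripper_force: 0.0
```

Call:
arm_command(increments=[[0.155,0.83,0.02,0,0,0.003],[0.155,0.83,0.02,0,0,0.003],[0.155,0.83,0.02,0,0,0.003],[0.155,0.83,0.02,0,0,0.003],[0.155,0.83,0.02,0,0,0.003]])

```text
t: 76.58
tool_pos: [0.4631, 0.3382, 0.3095]
orientation: [-0.055, -3.141, 0.002]
force: [0.2, -0.5, 0.1]
opening: 0.0542
gripper_force: 0.0
```

Call:
arm_command(increments=[[0,0,0,0,0,0],[0,0,0,0,0,0],[0,0,0,0,0,0],[0,0,0,0,0,0],[0,0,0,0,0,0]])

```text
t: 77.2
tool_pos: [0.4622, 0.3398, 0.3098]
orientation: [0.052, 3.141, -0.0]
force: [-0.2, -0.0, -0.3]
opening: 0.0545
gripper_force: 0.0
```

Run:
```python
from h import *
show()
c=shot("wrist");cv2.imwrite("pics/w10.png",c["image"][:,:,::-1]);pickle.dump(c,open("w10.pkl","wb"))
g=np.array([.4616,.340]);ax=np.array([np.cos(-.03),np.sin(-.03)])
for off,z in((-.072,.007),(-.05,.016),(-.05,.032),(.055,.016)):print(off,z,np.round(w2px(c,[*(g+ax*off),z])))
im=c["image"].astype(int)
for v in(190,215,240):
    r=im[v-1:v+2].mean(0);k=np.flatnonzero((r.sum(1)<170)&(r[:,0]-r[:,2]>12)&(abs(np.arange(640)-318)<70));print(v,k.min() if len(k) else 0,k.max() if len(k) else 0)
u=318;print([(v,(im[v-1:v+1,u-6:u+6].mean((0,1))).astype(int).tolist()) for v in range(110,180,4)])
plan(([.4616,.340,.0365],-.03))
```

```text
t 77.2 grasp [0.4622 0.3397 0.1428] yaw -0.0333 F [-0.2 -0.  -0.3] open 0.0545 gf 0.0
-0.072 0.007 [[316. 144.]]
-0.05 0.016 [[316. 173.]]
-0.05 0.032 [[316. 175.]]
0.055 0.016 [[317. 293.]]
190 302 326
215 302 337
240 303 336
[(110, [180, 183, 183]), (114, [181, 183, 184]), (118, [182, 184, 185]), (122, [181, 184, 185]), (126, [182, 185, 185]), (130, [180, 183, 183]), (134, [176, 178, 179]), (138, [177, 180, 181]), (142, [180, 182, 183]), (146, [123, 128, 130]), (150, [140, 146, 149]), (154, [140, 146, 149]), (158, [140, 146, 149]), (162, [141, 146, 149]), (166, [140, 146, 149]), (170, [140, 146, 149]), (174, [64, 58, 55]), (178, [54, 33, 21])]
[0.003, 0.001, 0.531, -0.0, 0.0, -0.001]
--
```

View pics/w10.png

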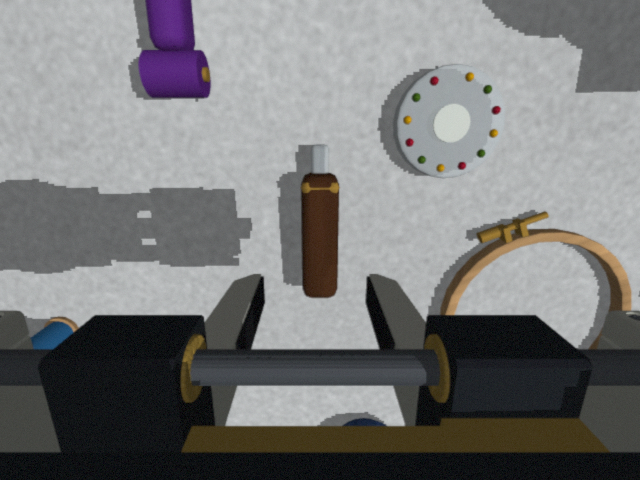

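Call:
arm_command(increments=[[0.003,0.001,0.12,0,0,0],[0.003,0.001,0.28,0,0,0],[0.003,0.001,0.42,0,0,0],[0.003,0.001,0.528,0,0,0],[0.003,0.001,0.528,0,0,0]])

```text
t: 77.88
tool_pos: [0.4606, 0.3395, 0.2021]
orientation: [-0.052, -3.138, 0.004]
force: [-0.9, -0.5, 0.4]
opening: 0.0543
gripper_force: 0.0
```

Call:
arm_command(increments=[[0,0,0,0,0,0],[0,0,0,0,0,0],[0,0,0,0,0,0],[0,0,0,0,0,0],[0,0,0,0,0,0]], fingers=1, force=58)

```text
t: 78.5
tool_pos: [0.4622, 0.3405, 0.2055]
orientation: [0.052, 3.139, 0.002]
force: [-0.2, 0.2, 5.9]
opening: 0.0294
gripper_force: 58.0
```

Run:
```python
from h import *
show()
t,R=tcp();g=t+R.apply([0,0,.167]);d=.4616-g[0];print("off",d)
s=seat("ripper")-[d,0];print(s)
plan(([*g[:2],.145],-.03),([*s,.145],TY))
```

```text
t 78.5 grasp [0.4625 0.3407 0.0385] yaw -0.0332 F [-0.2  0.2  5.9] open 0.0294 gf 58.0
off -0.0009086705768742154
[ 0.59805072 -0.03612713]
[-0.003, 0.002, -0.532, 0.0, 0.001, -0.001]
--
[-0.367, -0.931, -0.0, -0.0, -0.0, -0.003]
[-0.359, -0.934, -0.0, -0.0, -0.0, -0.003]
--
```

Call:
arm_command(increments=[[0,0,-0.1,0,0,0],[0,0,-0.25,0,0,0],[0,0,-0.4,0,0,0],[0,0,-0.53,0,0,0],[0,0,-0.53,0,0,0]])

```text
t: 79.12
tool_pos: [0.4624, 0.3404, 0.3136]
orientation: [0.052, 3.136, 0.004]
force: [0.2, -0.6, -1.4]
opening: 0.0291
gripper_force: 58.0
```

Call:
arm_command(increments=[[-0.07,-0.18,0,0,0,0],[-0.16,-0.42,0,0,0,0],[-0.26,-0.67,0,0,0,-0.003],[-0.367,-0.931,0,0,0,-0.003],[-0.367,-0.931,0,0,0,-0.003]])

```text
t: 79.75
tool_pos: [0.5293, 0.1479, 0.309]
orientation: [-0.045, -3.14, 0.003]
force: [-0.5, 1.5, -1.0]
opening: 0.0296
gripper_force: 58.0
```

Call:
arm_command(increments=[[-0.07,-0.18,0,0,0,0],[-0.16,-0.42,0,0,0,0],[-0.26,-0.67,0,0,0,-0.003],[-0.359,-0.934,0,0,0,-0.003],[-0.359,-0.934,0,0,0,-0.003]])

```text
t: 80.38
tool_pos: [0.5964, -0.0395, 0.3092]
orientation: [-0.029, -3.14, 0.001]
force: [-0.1, 0.7, -0.7]
opening: 0.0292
gripper_force: 58.0
```

Call:
arm_command(increments=[[0,0,0,0,0,0],[0,0,0,0,0,0],[0,0,0,0,0,0],[0,0,0,0,0,0],[0,0,0,0,0,0]])

```text
t: 81.0
tool_pos: [0.5961, -0.0366, 0.3104]
orientation: [0.022, 3.141, -0.0]
force: [0.3, -0.1, -1.8]
opening: 0.0294
gripper_force: 58.0
```

Run:
```python
from h import *
show()
s=seat("ripper")+[.0009,0]
plan(([*s,.073],TY))
```

```text
t 81.0 grasp [ 0.5961 -0.0367  0.1434] yaw -0.014 F [ 0.3 -0.1 -1.8] open 0.0294 gf 58.0
[-0.01, 0.003, 0.352, -0.0, 0.0, -0.0]
--
```

Call:
arm_command(increments=[[-0.01,0.003,0.08,0,0,0],[-0.01,0.003,0.18,0,0,0],[-0.01,0.003,0.27,0,0,0],[-0.01,0.003,0.34,0,0,0],[-0.01,0.003,0.352,0,0,0]])

```text
t: 81.62
tool_pos: [0.5974, -0.0364, 0.2379]
orientation: [-0.023, -3.139, -0.0]
force: [0.3, 0.3, -0.1]
opening: 0.0293
gripper_force: 58.0
```

Call:
arm_command(increments=[[0,0,0.01,0,0,0],[0,0,0.02,0,0,0],[0,0,0.03,0,0,0],[0,0,0.03,0,0,0],[0,0,0.03,0,0,0]])

```text
t: 82.25
tool_pos: [0.5987, -0.0364, 0.235]
orientation: [0.023, 3.139, -0.001]
force: [1.1, 2.1, 4.7]
opening: 0.0293
gripper_force: 58.0
```

Call:
arm_command(increments=[[0,0,0.01,0,0,0],[0,0,0.02,0,0,0],[0,0,0.025,0,0,0],[0,0,0.025,0,0,0],[0,0,0.025,0,0,0]])

```text
t: 82.88
tool_pos: [0.5994, -0.0361, 0.2316]
orientation: [0.022, 3.137, -0.0]
force: [0.0, 3.3, 14.6]
opening: 0.0295
gripper_force: 58.0
```

Call:
arm_command(increments=[[0,0,0.006,0,0,0],[0,0,0.012,0,0,0],[0,0,0.015,0,0,0],[0,0,0.015,0,0,0],[0,0,0.015,0,0,0]])

```text
t: 83.5
tool_pos: [0.5998, -0.0363, 0.2291]
orientation: [0.022, 3.136, -0.001]
force: [1.1, 2.9, 15.0]
opening: 0.0292
gripper_force: 58.0
```

Run:
```python
from h import *
show()
```

```text
t 83.5 grasp [ 0.6008 -0.0364  0.0621] yaw -0.0143 F [ 1.1  2.9 15. ] open 0.0292 gf 58.0
```

Call:
arm_command(increments=[[0,0,0.006,0,0,0],[0,0,0.012,0,0,0],[0,0,0.015,0,0,0],[0,0,0.015,0,0,0],[0,0,0.015,0,0,0]])

```text
t: 84.12
tool_pos: [0.601, -0.0363, 0.2288]
orientation: [0.022, 3.132, -0.001]
force: [-1.6, 3.9, 28.3]
opening: 0.0295
gripper_force: 58.0
```

Call:
arm_command(increments=[[0,0,0.004,0,0,0],[0,0,0.007,0,0,0],[0,0,0.007,0,0,0],[0,0,0.007,0,0,0],[0,0,0.007,0,0,0]])

```text
t: 84.75
tool_pos: [0.6016, -0.0363, 0.2286]
orientation: [0.022, 3.13, -0.001]
force: [-1.8, 3.6, 33.5]
opening: 0.0297
gripper_force: 58.0
```

Run:
```python
from h import *
show()
```

```text
t 84.75 grasp [ 0.6036 -0.0364  0.0616] yaw -0.0141 F [-1.8  3.6 33.5] open 0.0297 gf 58.0
```

Call:
arm_command(increments=[[0,0,-0.01,0,0,0],[0,0,-0.015,0,0,0],[0,0,-0.015,0,0,0],[0,0,-0.015,0,0,0],[0,0,-0.015,0,0,0]], fingers=0.22)

```text
t: 85.38
tool_pos: [0.5979, -0.0365, 0.224]
orientation: [-0.023, -3.141, 0.0]
force: [0.0, 1.0, -0.4]
opening: 0.0363
gripper_force: 0.0
```

Call:
arm_command(increments=[[0,0,-0.05,0,0,0],[0,0,-0.1,0,0,0],[0,0,-0.2,0,0,0],[0,0,-0.25,0,0,0],[0,0,-0.25,0,0,0]])

```text
t: 86.0
tool_pos: [0.5987, -0.0365, 0.2764]
orientation: [0.023, 3.138, -0.001]
force: [0.7, 0.2, -0.6]
opening: 0.0364
gripper_force: 0.0
```

Call:
arm_command(increments=[[0,0,0,0,0,0],[0,0,0,0,0,0],[0,0,0,0,0,0],[0,0,0,0,0,0],[0,0,0,0,0,0]], fingers=1, force=20)

```text
t: 86.62
tool_pos: [0.5981, -0.0364, 0.2744]
orientation: [-0.023, -3.141, 0.0]
force: [0.3, -0.6, 0.5]
opening: 0.0004
gripper_force: 0.0
```

Run:
```python
from h import *
show()
s=seat("ripper")
plan(([*s,.080],TY),([*s,.073],TY))
```

```text
t 86.62 grasp [ 0.5981 -0.0365  0.1074] yaw -0.0144 F [ 0.3 -0.6  0.5] open 0.0004 gf 0.0
[0.005, 0.002, 0.137, -0.0, -0.0, -0.0]
--
[-0.0, -0.0, 0.035, 0.0, -0.0, -0.0]
--
```

Call:
arm_command(increments=[[0.005,0.002,0.04,0,0,0],[0.005,0.002,0.08,0,0,0],[0.005,0.002,0.12,0,0,0],[0.005,0.002,0.137,0,0,0],[0.005,0.002,0.137,0,0,0]])

```text
t: 87.25
tool_pos: [0.5969, -0.036, 0.2466]
orientation: [-0.023, -3.141, 0.0]
force: [0.4, 0.3, -0.5]
opening: 0.0003
gripper_force: 0.0
```

Call:
arm_command(increments=[[0,0,0.01,0,0,0],[0,0,0.02,0,0,0],[0,0,0.025,0,0,0],[0,0,0.025,0,0,0],[0,0,0.025,0,0,0]])

```text
t: 87.88
tool_pos: [0.5977, -0.0361, 0.2436]
orientation: [0.023, 3.139, -0.001]
force: [-1.4, 0.0, 6.4]
opening: 0.0003
gripper_force: 3.5
```

Call:
arm_command(increments=[[0,0,0.004,0,0,0],[0,0,0.008,0,0,0],[0,0,0.01,0,0,0],[0,0,0.01,0,0,0],[0,0,0.01,0,0,0]])

```text
t: 88.5
tool_pos: [0.5986, -0.0361, 0.2434]
orientation: [0.023, 3.136, -0.001]
force: [-2.4, 0.9, 15.0]
opening: 0.001
gripper_force: 7.3
```

Run:
```python
from h import *
show()
```

```text
t 88.5 grasp [ 0.5995 -0.0362  0.0764] yaw -0.0143 F [-2.4  0.9 15. ] open 0.001 gf 7.3
```

Call:
arm_command(increments=[[0,0,0.004,0,0,0],[0,0,0.008,0,0,0],[0,0,0.01,0,0,0],[0,0,0.01,0,0,0],[0,0,0.01,0,0,0]])

```text
t: 89.12
tool_pos: [0.5996, -0.0361, 0.2433]
orientation: [0.022, 3.133, -0.002]
force: [-2.6, 1.0, 23.7]
opening: 0.0003
gripper_force: 11.1
```

Call:
arm_command(increments=[[0,0,0.004,0,0,0],[0,0,0.007,0,0,0],[0,0,0.007,0,0,0],[0,0,0.007,0,0,0],[0,0,0.007,0,0,0]])

```text
t: 89.75
tool_pos: [0.6003, -0.0362, 0.2432]
orientation: [0.022, 3.13, -0.002]
force: [-1.9, 1.3, 27.6]
opening: 0.0003
gripper_force: 13.6
```

Run:
```python
from h import *
show()
```

```text
t 89.75 grasp [ 0.6021 -0.0364  0.0762] yaw -0.0143 F [-1.9  1.3 27.6] open 0.0003 gf 13.6
```

Call:
arm_command(increments=[[0,0,-0.04,0,0,0],[0,0,-0.1,0,0,0],[0,0,-0.15,0,0,0],[0,0,-0.15,0,0,0],[0,0,-0.15,0,0,0]])

```text
t: 90.38
tool_pos: [0.5969, -0.036, 0.2662]
orientation: [-0.023, -3.141, 0.0]
force: [0.0, 0.7, -0.4]
opening: 0.0001
gripper_force: 0.0
```

Run:
```python
from h import *
show()
s=seat("roller")
plan(([*s,.095],TY),([*s,.080],TY))
```

```text
t 90.38 grasp [ 0.5968 -0.0361  0.0992] yaw -0.0145 F [ 0.   0.7 -0.4] open 0.0001 gf 0.0
[0.083, -0.275, 0.021, -0.0, -0.0, -0.0]
--
[0.0, -0.0, 0.075, 0.0, 0.0, 0.0]
--
```

Call:
arm_command(increments=[[0.083,-0.275,0.02,0,0,0],[0.083,-0.275,0.02,0,0,0],[0.083,-0.275,0.06,0,0,0],[0.083,-0.275,0.1,0,0,0],[0.083,-0.275,0.1,0,0,0]])

```text
t: 91.0
tool_pos: [0.5793, -0.0898, 0.2452]
orientation: [-0.021, -3.139, -0.001]
force: [0.1, -0.4, -0.0]
opening: 0.0006
gripper_force: 0.0
```

Call:
arm_command(increments=[[0,0,0.01,0,0,0],[0,0,0.02,0,0,0],[0,0,0.025,0,0,0],[0,0,0.025,0,0,0],[0,0,0.025,0,0,0]])

```text
t: 91.62
tool_pos: [0.5797, -0.0908, 0.2418]
orientation: [0.023, 3.141, -0.0]
force: [0.5, -0.1, -0.1]
opening: 0.0004
gripper_force: 0.0
```

Call:
arm_command(increments=[[0,0,0.005,0,0,0],[0,0,0.01,0,0,0],[0,0,0.015,0,0,0],[0,0,0.015,0,0,0],[0,0,0.015,0,0,0]])

```text
t: 92.25
tool_pos: [0.5797, -0.0908, 0.2389]
orientation: [0.023, 3.141, -0.001]
force: [-0.9, -0.0, 3.1]
opening: 0.0001
gripper_force: 1.6
```

Run:
```python
from h import *
show()
```

```text
t 92.25 grasp [ 0.5798 -0.0909  0.0719] yaw -0.0145 F [-0.9 -0.   3.1] open 0.0001 gf 1.6
```

Run:
```python
from h import *
plan(([.59,-.036,.235],TY))
```

```text
[-0.047, 0.274, -0.816, -0.0, 0.0, -0.0]
--
```

Call:
arm_command(increments=[[0,0,-0.2,0,0,0],[-0.047,0.274,-0.5,0,0,0],[-0.047,0.274,-0.816,0,0,0],[-0.047,0.274,-0.816,0,0,0],[-0.047,0.274,-0.816,0,0,0]])

```text
t: 92.88
tool_pos: [0.5903, -0.036, 0.4031]
orientation: [0.022, 3.139, -0.001]
force: [0.4, 0.1, -0.5]
opening: 0.0005
gripper_force: 0.0
```

Call:
arm_command(increments=[[0,0,0,0,0,0],[0,0,0,0,0,0],[0,0,0,0,0,0],[0,0,0,0,0,0],[0,0,0,0,0,0]])

```text
t: 93.5
tool_pos: [0.5899, -0.0361, 0.4018]
orientation: [-0.023, -3.141, 0.0]
force: [-0.3, 0.1, -0.9]
opening: 0.0001
gripper_force: 0.0
```

Run:
```python
from h import *
show()
c=shot("wrist");pickle.dump(c,open("w11.pkl","wb"))
# left: tray-frame ortho at z=.035 ; right: at z=.052, 4 px/mm
X=np.array([np.cos(TY),np.sin(TY)]);Y=np.array([-X[1],X[0]]);S=3500.;W,H=395,595
out=[]
for z in(.035,.052):
    src=np.float32([[0,0],[W,0],[0,H],[W,H]]);P=[np.r_[O+X*(.095-v/S)+Y*(.185-u/S),z] for u,v in src]
    im=cv2.warpPerspective(c["image"],cv2.getPerspectiveTransform(np.float32(w2px(c,P)),src),(W,H),flags=cv2.INTER_CUBIC)
    im=np.clip(im.astype(int)*1.6,0,255).astype(np.uint8).copy()
    for i in range(9):cv2.putText(im,f"{.09-.02*i:.2f}",(0,int((.005+.02*i)*S)+4),0,.35,(255,255,0))
    for y in(.17,.15,.13,.11,.09):cv2.putText(im,f"{y:.2f}",(int((.185-y)*S)-12,10),0,.35,(255,255,0))
    out.append(im)
cv2.imwrite("pics/w11.png",np.hstack(out)[:,:,::-1])
print(np.round(c["T"][:3,3],3))
```

```text
t 93.5 grasp [ 0.5899 -0.0361  0.2348] yaw -0.0145 F [-0.3  0.1 -0.9] open 0.0001 gf 0.0
[ 0.51  -0.036  0.381]
```

View pics/w11.png

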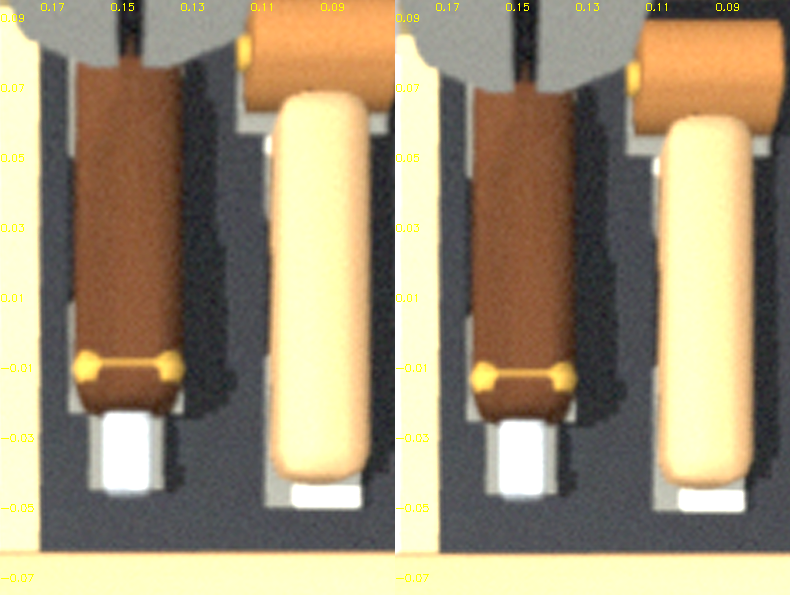

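Run:
```python
from h import *
c=pickle.load(open("w11.pkl","rb"))
b=shot("top");pickle.dump(b,open("top3.pkl","wb"))
for n in("top1.pkl","top2.pkl","top3.pkl"):
    k=pickle.load(open(n,"rb"));B=ortho(k,.56,-.13,110,160,.028).max(2)
    p=B[:,35:75].mean(1);i=np.argmin(p[60:]) + 60;print(n,"bar x",.56-i/1000,p[i-3:i+4].astype(int), "panel", [(round(.56-j/1000,3),int(p[j])) for j in range(30,110,5)])
```

```text
top1.pkl bar x 0.43400000000000005 [42 39 39 38 39 42 45] panel [(0.53, 54), (0.525, 48), (0.52, 37), (0.515, 33), (0.51, 40), (0.505, 95), (0.5, 96), (0.495, 99), (0.49, 96), (0.485, 95), (0.48, 93), (0.475, 67), (0.47, 83), (0.465, 83), (0.46, 85), (0.455, 84)]
top2.pkl bar x 0.43100000000000005 [51 51 51 50 56 67 81] panel [(0.53, 66), (0.525, 59), (0.52, 40), (0.515, 35), (0.51, 42), (0.505, 107), (0.5, 115), (0.495, 117), (0.49, 115), (0.485, 119), (0.48, 115), (0.475, 65), (0.47, 116), (0.465, 123), (0.46, 125), (0.455, 125)]
top3.pkl bar x 0.48600000000000004 [ 94  81  72  70  75  88 102] panel [(0.53, 35), (0.525, 35), (0.52, 45), (0.515, 109), (0.51, 117), (0.505, 119), (0.5, 117), (0.495, 121), (0.49, 107), (0.485, 75), (0.48, 123), (0.475, 125), (0.47, 123), (0.465, 110), (0.46, 95), (0.455, 94)]
```

Run:
```python
from h import *
s=seat("ripper")
plan(([s[0]+.008,s[1],.10],TY),([s[0]+.008,s[1],.0625],TY))
```

```text
[-0.076, 0.001, 0.674, -0.0, 0.0, -0.0]
--
[0.0, -0.0, 0.188, 0.0, 0.0, -0.0]
--
```

Call:
arm_command(increments=[[-0.076,0.001,0.2,0,0,0],[-0.076,0.001,0.4,0,0,0],[-0.076,0.001,0.6,0,0,0],[-0.076,0.001,0.674,0,0,0],[-0.076,0.001,0.674,0,0,0]], fingers=0.16)

```text
t: 94.22
tool_pos: [0.6048, -0.0361, 0.2665]
orientation: [-0.023, -3.14, 0.0]
force: [0.2, -0.3, 0.9]
opening: 0.0389
gripper_force: 0.0
```

Call:
arm_command(increments=[[0,0,0.05,0,0,0],[0,0,0.1,0,0,0],[0,0,0.15,0,0,0],[0,0,0.188,0,0,0],[0,0,0.188,0,0,0]])

```text
t: 94.85
tool_pos: [0.6047, -0.0361, 0.2284]
orientation: [-0.023, -3.14, 0.0]
force: [0.1, 0.4, 0.5]
opening: 0.0388
gripper_force: 0.0
```

Call:
arm_command(increments=[[0,0,0,0,0,0],[0,0,0,0,0,0],[0,0,0,0,0,0],[0,0,0,0,0,0],[0,0,0,0,0,0]], fingers=1, force=58)

```text
t: 95.48
tool_pos: [0.6053, -0.036, 0.2299]
orientation: [0.023, 3.141, -0.0]
force: [-0.9, 2.9, 3.5]
opening: 0.0293
gripper_force: 58.0
```

Run:
```python
from h import *
show()
```

```text
t 95.47 grasp [ 0.6054 -0.036   0.0629] yaw -0.0144 F [-0.9  2.9  3.5] open 0.0293 gf 58.0
```

Call:
arm_command(increments=[[0,0,-0.03,0,0,0],[0,0,-0.06,0,0,0],[0,0,-0.09,0,0,0],[0,0,-0.11,0,0,0],[0,0,-0.11,0,0,0]])

```text
t: 96.1
tool_pos: [0.6053, -0.0363, 0.2521]
orientation: [0.023, 3.141, -0.001]
force: [-0.5, -0.7, -1.6]
opening: 0.0293
gripper_force: 58.0
```

Call:
arm_command(increments=[[0,0,0,0,0,0],[0,0,0,0,0,0],[0,0,0,0,0,0],[0,0,0,0,0,0],[0,0,0,0,0,0]])

```text
t: 96.72
tool_pos: [0.6051, -0.0361, 0.2515]
orientation: [0.023, 3.142, -0.0]
force: [-0.5, -0.4, -0.5]
opening: 0.0296
gripper_force: 58.0
```

Run:
```python
from h import *
show()
b=shot("top");pickle.dump(b,open("top4.pkl","wb"))
for n in("top2.pkl","top3.pkl","top4.pkl"):
    k=pickle.load(open(n,"rb"));B=ortho(k,.56,-.10,60,160,.046,1000.).max(2).astype(float);p=B[:,20:50].mean(1);p=cv2.GaussianBlur(p.reshape(-1,1),(1,5),0).ravel()
    g=np.diff(p);j=30+np.argmax(g[30:75]);print(n,"foam/panel edge x",.56-j/1000,"min",.56-(30+np.argmin(g[30:110]))/1000)
c=shot("wrist");pickle.dump(c,open("w12.pkl","wb"))
# row profile along tray x at ripper tip line, at cutout
X=np.array([np.cos(TY),np.sin(TY)]);Y=np.array([-X[1],X[0]])
for yy in(.1495,.1585,.1405):
    xs=np.arange(-.075,-.01,.0025);P=np.array([np.r_[O+X*x+Y*yy,.035] for x in xs]);uv=w2px(c,P).astype(int);print(yy,[(round(x,4),int(c["image"][v,u].max())) for x,(u,v) in zip(xs,uv)])
```

```text
t 96.72 grasp [ 0.6051 -0.0362  0.0845] yaw -0.0145 F [-0.5 -0.4 -0.5] open 0.0296 gf 58.0
top2.pkl foam/panel edge x 0.506 min 0.47700000000000004
top3.pkl foam/panel edge x 0.516 min 0.48800000000000004
top4.pkl foam/panel edge x 0.516 min 0.4670000000000001
0.1495 [(np.float64(-0.075), 229), (np.float64(-0.0725), 230), (np.float64(-0.07), 228), (np.float64(-0.0675), 227), (np.float64(-0.065), 208), (np.float64(-0.0625), 80), (np.float64(-0.06), 63), (np.float64(-0.0575), 60), (np.float64(-0.055), 61), (np.float64(-0.0525), 62), (np.float64(-0.05), 61), (np.float64(-0.0475), 59), (np.float64(-0.045), 121), (np.float64(-0.0425), 189), (np.float64(-0.04), 205), (np.float64(-0.0375), 205), (np.float64(-0.035), 207), (np.float64(-0.0325), 206), (np.float64(-0.03), 206), (np.float64(-0.0275), 207), (np.float64(-0.025), 208), (np.float64(-0.0225), 208), (np.float64(-0.02), 206), (np.float64(-0.0175), 60), (np.float64(-0.015), 60), (np.float64(-0.0125), 75)]
0.1585 [(np.float64(-0.075), 228), (np.float64(-0.0725), 229), (np.float64(-0.07), 227), (np.float64(-0.0675), 225), (np.float64(-0.
[... 578 characters left out ...]
5 [(np.float64(-0.075), 229), (np.float64(-0.0725), 231), (np.float64(-0.07), 227), (np.float64(-0.0675), 227), (np.float64(-0.065), 209), (np.float64(-0.0625), 75), (np.float64(-0.06), 64), (np.float64(-0.0575), 60), (np.float64(-0.055), 63), (np.float64(-0.0525), 60), (np.float64(-0.05), 61), (np.float64(-0.0475), 61), (np.float64(-0.045), 113), (np.float64(-0.0425), 198), (np.float64(-0.04), 177), (np.float64(-0.0375), 179), (np.float64(-0.035), 174), (np.float64(-0.0325), 185), (np.float64(-0.03), 183), (np.float64(-0.0275), 182), (np.float64(-0.025), 192), (np.float64(-0.0225), 168), (np.float64(-0.02), 95), (np.float64(-0.0175), 48), (np.float64(-0.015), 59), (np.float64(-0.0125), 71)]
```

Run:
```python
from h import *
c=pickle.load(open("w12.pkl","rb"));im=c["image"].astype(int)
u=int(w2px(c,[*(O+[-.03,.1495]),.053])[0,0]);print("u",u,[(v,im[v-1:v+1,u-4:u+4].mean((0,1)).astype(int).tolist()) for v in range(110,200,3)])
X=np.array([np.cos(TY),np.sin(TY)]);Y=np.array([-X[1],X[0]])
for v in range(120,200,6):
    q=[(px2w(c,[u,v],z)[0]-O)@X for z in(.035,.053,.066)];print(v,np.round(q,4))
```

```text
u 315 [(110, [226, 186, 131]), (113, [226, 187, 130]), (116, [214, 173, 121]), (119, [135, 109, 79]), (122, [58, 59, 62]), (125, [56, 59, 62]), (128, [57, 58, 62]), (131, [57, 58, 61]), (134, [57, 58, 61]), (137, [57, 58, 60]), (140, [55, 56, 60]), (143, [55, 56, 61]), (146, [55, 57, 59]), (149, [55, 55, 60]), (152, [79, 82, 84]), (155, [150, 155, 156]), (158, [193, 201, 202]), (161, [203, 209, 212]), (164, [207, 213, 216]), (167, [207, 213, 216]), (170, [207, 214, 216]), (173, [207, 214, 216]), (176, [207, 214, 217]), (179, [207, 214, 216]), (182, [208, 214, 216]), (185, [208, 214, 217]), (188, [209, 215, 217]), (191, [208, 214, 217]), (194, [208, 215, 217]), (197, [189, 194, 198])]
120 [-0.063  -0.0623 -0.0618]
126 [-0.0598 -0.0595 -0.0592]
132 [-0.0567 -0.0566 -0.0565]
138 [-0.0535 -0.0537 -0.0539]
144 [-0.0503 -0.0508 -0.0512]
150 [-0.0471 -0.0479 -0.0484]
156 [-0.0438 -0.0449 -0.0457]
162 [-0.0405 -0.0419 -0.0429]
168 [-0.0372 -0.0389 -0.0401]
174 [-0.0338 -0.0358 -0.0373]
180 [-0.0304 -0.0327 -0.0344]
186 [-0.0269 -0.0296 -0.0315]
192 [-0.0235 -0.0264 -0.0286]
198 [-0.02   -0.0232 -0.0256]
```

Call:
arm_command(increments=[[-0.028,0,0,0,0,0],[-0.028,0,0.02,0,0,0],[-0.028,0,0.04,0,0,0],[-0.028,0,0.058,0,0,0],[-0.028,0,0.058,0,0,0]])

```text
t: 97.45
tool_pos: [0.6104, -0.0362, 0.2392]
orientation: [-0.023, -3.14, 0.0]
force: [-0.8, -0.3, -0.9]
opening: 0.0297
gripper_force: 58.0
```

Call:
arm_command(increments=[[0,0,0.01,0,0,0],[0,0,0.02,0,0,0],[0,0,0.03,0,0,0],[0,0,0.03,0,0,0],[0,0,0.03,0,0,0]])

```text
t: 98.08
tool_pos: [0.6109, -0.0358, 0.2341]
orientation: [0.022, 3.141, 0.0]
force: [0.4, 4.7, 0.4]
opening: 0.0293
gripper_force: 58.0
```

Call:
arm_command(increments=[[0,0,0.01,0,0,0],[0,0,0.02,0,0,0],[0,0,0.025,0,0,0],[0,0,0.025,0,0,0],[0,0,0.025,0,0,0]])

```text
t: 98.7
tool_pos: [0.6109, -0.0364, 0.2293]
orientation: [0.023, 3.141, -0.001]
force: [0.3, 2.7, 4.4]
opening: 0.0295
gripper_force: 58.0
```

Run:
```python
from h import *
show()
```

```text
t 98.7 grasp [ 0.6111 -0.0366  0.0623] yaw -0.0146 F [0.3 2.7 4.4] open 0.0295 gf 58.0
```

Much freer now (4 N). Press on home.

Call:
arm_command(increments=[[0,0,0.006,0,0,0],[0,0,0.012,0,0,0],[0,0,0.018,0,0,0],[0,0,0.018,0,0,0],[0,0,0.018,0,0,0]])

```text
t: 99.32
tool_pos: [0.6119, -0.0364, 0.2277]
orientation: [0.023, 3.137, -0.001]
force: [-1.9, 2.6, 14.1]
opening: 0.0296
gripper_force: 58.0
```

Call:
arm_command(increments=[[0,0,0.004,0,0,0],[0,0,0.008,0,0,0],[0,0,0.008,0,0,0],[0,0,0.008,0,0,0],[0,0,0.008,0,0,0]])

```text
t: 99.95
tool_pos: [0.6121, -0.0364, 0.2266]
orientation: [0.023, 3.136, -0.002]
force: [-1.7, 3.0, 17.0]
opening: 0.0298
gripper_force: 58.0
```

Call:
arm_command(increments=[[0,0,0.004,0,0,0],[0,0,0.006,0,0,0],[0,0,0.006,0,0,0],[0,0,0.006,0,0,0],[0,0,0.006,0,0,0]])

```text
t: 100.58
tool_pos: [0.6123, -0.0365, 0.2257]
orientation: [0.023, 3.136, -0.002]
force: [-2.1, 3.6, 17.3]
opening: 0.0295
gripper_force: 58.0
```

Run:
```python
from h import *
show()
```

```text
t 100.58 grasp [ 0.6132 -0.0366  0.0587] yaw -0.0145 F [-2.1  3.6 17.3] open 0.0295 gf 58.0
```

Call:
arm_command(increments=[[0,0,0.004,0,0,0],[0,0,0.006,0,0,0],[0,0,0.006,0,0,0],[0,0,0.006,0,0,0],[0,0,0.006,0,0,0]])

```text
t: 101.2
tool_pos: [0.6126, -0.0364, 0.225]
orientation: [0.023, 3.135, -0.002]
force: [-1.2, 4.4, 18.9]
opening: 0.0294
gripper_force: 58.0
```

Call:
arm_command(increments=[[0,0,-0.01,0,0,0],[0,0,-0.012,0,0,0],[0,0,-0.012,0,0,0],[0,0,-0.012,0,0,0],[0,0,-0.012,0,0,0]], fingers=0.22)

```text
t: 101.82
tool_pos: [0.6106, -0.0362, 0.2233]
orientation: [-0.023, -3.141, 0.0]
force: [0.3, -1.0, 0.8]
opening: 0.0362
gripper_force: 0.0
```

Call:
arm_command(increments=[[0,0,-0.05,0,0,0],[0,0,-0.1,0,0,0],[0,0,-0.2,0,0,0],[0,0,-0.2,0,0,0],[0,0,-0.2,0,0,0]])

```text
t: 102.45
tool_pos: [0.6108, -0.0362, 0.2641]
orientation: [0.023, 3.141, -0.001]
force: [-0.1, -0.2, -1.3]
opening: 0.0364
gripper_force: 0.0
```

Call:
arm_command(increments=[[0.03,0,0,0,0,0],[0.03,0,0,0,0,0],[0.03,0,0,0,0,0],[0.03,0,0,0,0,0],[0.03,0,0,0,0,0]], fingers=1, force=20)

```text
t: 103.08
tool_pos: [0.6048, -0.0361, 0.2636]
orientation: [-0.023, -3.142, 0.0]
force: [-0.8, 0.9, 0.8]
opening: 0.0003
gripper_force: 0.0
```

Run:
```python
from h import *
show()
t,R=tcp();g=t+R.apply([0,0,.167])
plan(([*g[:2],.077],TY))
```

```text
t 103.08 grasp [ 0.6048 -0.0362  0.0966] yaw -0.0145 F [-0.8  0.9  0.8] open 0.0003 gf 0.0
[-0.0, -0.0, 0.098, -0.0, 0.0, -0.0]
--
```

Call:
arm_command(increments=[[0,0,0.04,0,0,0],[0,0,0.08,0,0,0],[0,0,0.1,0,0,0],[0,0,0.11,0,0,0],[0,0,0.11,0,0,0]])

```text
t: 103.7
tool_pos: [0.6047, -0.0361, 0.2415]
orientation: [-0.023, -3.141, 0.0]
force: [0.5, 0.3, -0.1]
opening: 0.0007
gripper_force: 0.0
```

Call:
arm_command(increments=[[0,0,0.005,0,0,0],[0,0,0.01,0,0,0],[0,0,0.015,0,0,0],[0,0,0.015,0,0,0],[0,0,0.015,0,0,0]])

```text
t: 104.32
tool_pos: [0.6047, -0.0362, 0.2387]
orientation: [0.023, 3.141, -0.0]
force: [-0.8, -0.1, 0.1]
opening: 0.0005
gripper_force: 0.0
```

Call:
arm_command(increments=[[0,0,0.004,0,0,0],[0,0,0.008,0,0,0],[0,0,0.01,0,0,0],[0,0,0.01,0,0,0],[0,0,0.01,0,0,0]])

```text
t: 104.95
tool_pos: [0.6054, -0.0361, 0.2384]
orientation: [0.023, 3.139, -0.001]
force: [-1.5, 0.8, 8.0]
opening: 0.0008
gripper_force: 4.2
```

Run:
```python
from h import *
show()
```

```text
t 104.95 grasp [ 0.6058 -0.0362  0.0714] yaw -0.0144 F [-1.5  0.8  8. ] open 0.0008 gf 4.2
```

Call:
arm_command(increments=[[0,0,-0.1,0,0,0],[0,0,-0.3,0,0,0],[0,0,-0.5,0,0,0],[0,0,-0.5,0,0,0],[0,0,-0.5,0,0,0]], fingers=0.3)

```text
t: 105.58
tool_pos: [0.6046, -0.0361, 0.337]
orientation: [0.023, 3.141, -0.001]
force: [0.2, -0.4, -0.8]
opening: 0.0325
gripper_force: 0.0
```

Run:
```python
from h import *
show()
b=shot("top");pickle.dump(b,open("top5.pkl","wb"))
for n in("top2.pkl","top3.pkl","top5.pkl"):
    k=pickle.load(open(n,"rb"));B=ortho(k,.56,-.10,60,160,.046,1000.).max(2).astype(float);p=B[:,20:50].mean(1);p=cv2.GaussianBlur(p.reshape(-1,1),(1,5),0).ravel()
    g=np.diff(p);j=30+np.argmax(g[30:75]);print(n,"foam/panel edge x",.56-j/1000)
    B=ortho(k,.50,-.13,110,100,.028).max(2);p=B[:,40:70].mean(1);print([(round(.50-i/1000,3),int(p[i])) for i in range(40,84,3)])
plan(([.44,-.1855,.12],TY-np.pi/2),([.44,-.1855,.028],TY-np.pi/2))
```

```text
t 105.58 grasp [ 0.6047 -0.0361  0.17  ] yaw -0.0144 F [ 0.2 -0.4 -0.8] open 0.0325 gf 0.0
top2.pkl foam/panel edge x 0.506
[(0.46, 126), (0.457, 125), (0.454, 126), (0.451, 123), (0.448, 123), (0.445, 124), (0.442, 115), (0.439, 72), (0.436, 51), (0.433, 52), (0.43, 56), (0.427, 97), (0.424, 122), (0.421, 124), (0.418, 124)]
top3.pkl foam/panel edge x 0.516
[(0.46, 94), (0.457, 94), (0.454, 94), (0.451, 93), (0.448, 94), (0.445, 93), (0.442, 93), (0.439, 93), (0.436, 93), (0.433, 93), (0.43, 92), (0.427, 93), (0.424, 94), (0.421, 96), (0.418, 96)]
top5.pkl foam/panel edge x 0.522
[(0.46, 86), (0.457, 86), (0.454, 87), (0.451, 85), (0.448, 86), (0.445, 83), (0.442, 69), (0.439, 56), (0.436, 51), (0.433, 52), (0.43, 52), (0.427, 53), (0.424, 64), (0.421, 80), (0.418, 84)]
[0.405, -0.38, 0.123, -0.0, -0.0, 0.25]
[0.019, -0.555, 0.122, -0.0, -0.0, 0.25]
--
[-0.0, 0.0, 0.46, -0.0, -0.0, 0.0]
--
```

Call:
arm_command(increments=[[0.4,-0.38,-0.1,0,0,0.25],[0.4,-0.38,-0.1,0,0,0.25],[0.4,-0.38,-0.1,0,0,0.25],[0.4,-0.38,-0.1,0,0,0.25],[0.4,-0.38,-0.1,0,0,0.25]])

```text
t: 106.25
tool_pos: [0.5231, -0.1109, 0.3553]
orientation: [-1.224, -2.891, 0.001]
force: [-0.6, -0.5, -0.3]
opening: 0.0325
gripper_force: 0.0
```

Call:
arm_command(increments=[[0.02,-0.55,-0.1,0,0,0.25],[0.02,-0.55,-0.1,0,0,0.25],[0.02,-0.55,-0.1,0,0,0.25],[0.02,-0.55,-0.1,0,0,0.25],[0.02,-0.55,-0.1,0,0,0.25]])

```text
t: 106.88
tool_pos: [0.4418, -0.1846, 0.376]
orientation: [-2.234, -2.207, 0.001]
force: [-0.9, 0.2, 0.3]
opening: 0.0325
gripper_force: 0.0
```

Call:
arm_command(increments=[[0,0,0,0,0,0],[0,0,0,0,0,0],[0,0,0,0,0,0],[0,0,0,0,0,0],[0,0,0,0,0,0]])

```text
t: 107.5
tool_pos: [0.4419, -0.1847, 0.3768]
orientation: [2.237, 2.206, -0.0]
force: [-0.3, -1.0, -0.0]
opening: 0.0326
gripper_force: 0.0
```

Run:
```python
from h import *
show()
c=shot("wrist");pickle.dump(c,open("w13.pkl","wb"));cv2.imwrite("pics/w13.png",c["image"][:,:,::-1])
for nm in("w2.pkl","w13.pkl"):
    k=pickle.load(open(nm,"rb"))
    B=ortho(k,.54,-.13,110,140,.028).max(2)
    for a,b in((10,20),(20,40),(50,60)):print(nm,a,[(round(.54-i/1000,3),int(B[i,a:b].mean())) for i in range(20,130,3)])
```

```text
t 107.5 grasp [ 0.4419 -0.1848  0.2098] yaw -1.5848 F [-0.3 -1.  -0. ] open 0.0326 gf 0.0
w2.pkl 10 [(0.52, 91), (0.517, 49), (0.514, 55), (0.511, 55), (0.508, 54), (0.505, 54), (0.502, 60), (0.499, 161), (0.496, 216), (0.493, 218), (0.49, 222), (0.487, 223), (0.484, 222), (0.481, 220), (0.478, 222), (0.475, 226), (0.472, 226), (0.469, 208), (0.466, 208), (0.463, 212), (0.46, 211), (0.457, 208), (0.454, 208), (0.451, 208), (0.448, 202), (0.445, 203), (0.442, 162), (0.439, 131), (0.436, 73), (0.433, 80), (0.43, 91), (0.427, 99), (0.424, 214), (0.421, 221), (0.418, 226), (0.415, 224), (0.412, 223)]
w2.pkl 20 [(0.52, 190), (0.517, 84), (0.514, 53), (0.511, 54), (0.508, 55), (0.505, 54), (0.502, 57), (0.499, 160), (0.496, 213), (0.493, 217), (0.49, 221), (0.487, 222), (0.484, 222), (0.481, 220), (0.478, 220), (0.475, 225), (0.472, 225), (0.469, 183), (0.466, 194), (0.463, 193), (0.46, 191), (0.457, 191), (0.454, 192), (0.451, 193), (0.448, 191), (0.445, 192), (0.442, 161), (0.439, 129), (0.436, 75), (0.433, 79), (0.43, 91), (0.427, 96), (0.424, 217), (0.421, 224), (0.418, 224), (0.415, 2
[... 1398 characters left out ...]
0.448, 78), (0.445, 163), (0.442, 220), (0.439, 219), (0.436, 218), (0.433, 219), (0.43, 220), (0.427, 220), (0.424, 221), (0.421, 222), (0.418, 219), (0.415, 220), (0.412, 219)]
w13.pkl 50 [(0.52, 208), (0.517, 214), (0.514, 217), (0.511, 217), (0.508, 212), (0.505, 213), (0.502, 219), (0.499, 223), (0.496, 159), (0.493, 88), (0.49, 113), (0.487, 223), (0.484, 222), (0.481, 221), (0.478, 219), (0.475, 221), (0.472, 220), (0.469, 218), (0.466, 216), (0.463, 221), (0.46, 225), (0.457, 215), (0.454, 77), (0.451, 89), (0.448, 80), (0.445, 137), (0.442, 223), (0.439, 224), (0.436, 221), (0.433, 219), (0.43, 221), (0.427, 220), (0.424, 219), (0.421, 218), (0.418, 219), (0.415, 216), (0.412, 221)]
```

Call:
arm_command(increments=[[0,0.043,0.2,0,0,0],[0,0.043,0.4,0,0,0],[0,0.043,0.6,0,0,0],[0,0.043,0.65,0,0,0],[0,0.043,0.65,0,0,0]], fingers=0.3)

```text
t: 108.18
tool_pos: [0.4505, -0.1849, 0.2469]
orientation: [-2.237, -2.205, 0.001]
force: [-0.5, -0.6, 0.2]
opening: 0.0327
gripper_force: 0.0
```

Call:
arm_command(increments=[[0,0,0.08,0,0,0],[0,0,0.16,0,0,0],[0,0,0.22,0,0,0],[0,0,0.255,0,0,0],[0,0,0.255,0,0,0]])

```text
t: 108.8
tool_pos: [0.4502, -0.1847, 0.195]
orientation: [-2.237, -2.204, 0.001]
force: [-0.4, -0.2, 0.0]
opening: 0.0325
gripper_force: 0.0
```

Call:
arm_command(increments=[[0,0,0,0,0,0],[0,0,0,0,0,0],[0,0,0,0,0,0],[0,0,0,0,0,0],[0,0,0,0,0,0]], fingers=1, force=30)

```text
t: 109.42
tool_pos: [0.4508, -0.185, 0.1962]
orientation: [2.237, 2.204, 0.0]
force: [0.6, -0.4, 3.3]
opening: 0.0102
gripper_force: 30.0
```

Run:
```python
from h import *
show()
```

```text
t 109.42 grasp [ 0.451  -0.1851  0.0292] yaw -1.5853 F [ 0.6 -0.4  3.3] open 0.0102 gf 30.0
```

Call:
arm_command(increments=[[0,-0.02,0,0,0,0],[0,-0.045,0,0,0,0],[0,-0.07,0,0,0,0],[0,-0.09,0,0,0,0],[0,-0.09,0,0,0,0]])

```text
t: 110.05
tool_pos: [0.4321, -0.1848, 0.1962]
orientation: [2.237, 2.205, -0.001]
force: [-1.1, 0.2, 8.7]
opening: 0.0101
gripper_force: 30.0
```

Call:
arm_command(increments=[[0,-0.005,0,0,0,0],[0,-0.01,0,0,0,0],[0,-0.015,0,0,0,0],[0,-0.015,0,0,0,0],[0,-0.015,0,0,0,0]])

```text
t: 110.68
tool_pos: [0.4302, -0.1847, 0.1962]
orientation: [2.235, 2.203, 0.003]
force: [8.6, -0.5, -1.0]
opening: 0.0098
gripper_force: 30.0
```

Run:
```python
from h import *
show()
b=shot("top");pickle.dump(b,open("top6.pkl","wb"))
c=shot("scene");pickle.dump(c,open("sc6.pkl","wb"))
```

```text
t 110.67 grasp [ 0.4308 -0.1849  0.0292] yaw -1.5854 F [ 8.6 -0.5 -1. ] open 0.0098 gf 30.0
```

Call:
arm_command(increments=[[0,0.06,0,0,0,0],[0,0.13,0,0,0,0],[0,0.2,0,0,0,0],[0,0.27,0,0,0,0],[0,0.3,0,0,0,0]])

```text
t: 111.4
tool_pos: [0.4897, -0.1855, 0.1962]
orientation: [-2.237, -2.205, 0.001]
force: [-3.4, -0.1, 11.0]
opening: 0.0104
gripper_force: 30.0
```

Call:
arm_command(increments=[[0,0.06,0,0,0,0],[0,0.13,0,0,0,0],[0,0.2,0,0,0,0],[0,0.27,0,0,0,0],[0,0.3,0,0,0,0]])

```text
t: 112.02
tool_pos: [0.5497, -0.1863, 0.1962]
orientation: [-2.237, -2.205, 0.001]
force: [-2.1, 2.9, 10.3]
opening: 0.0097
gripper_force: 30.0
```

Call:
arm_command(increments=[[0,0.05,0,0,0,0],[0,0.1,0,0,0,0],[0,0.15,0,0,0,0],[0,0.2,0,0,0,0],[0,0.22,0,0,0,0]])

```text
t: 112.65
tool_pos: [0.5935, -0.1868, 0.1962]
orientation: [-2.237, -2.205, 0.0]
force: [-2.2, 3.2, 10.9]
opening: 0.01
gripper_force: 30.0
```

Run:
```python
from h import *
show()
```

```text
t 112.65 grasp [ 0.5934 -0.1868  0.0292] yaw -1.5851 F [-2.2  3.2 10.9] open 0.01 gf 30.0
```

Call:
arm_command(increments=[[0,0.01,0,0,0,0],[0,0.02,0,0,0,0],[0,0.03,0,0,0,0],[0,0.035,0,0,0,0],[0,0.035,0,0,0,0]])

```text
t: 113.28
tool_pos: [0.6002, -0.1869, 0.1962]
orientation: [-2.237, -2.205, 0.0]
force: [-1.7, 2.1, 8.6]
opening: 0.0098
gripper_force: 30.0
```

Call:
arm_command(increments=[[0,0.005,0,0,0,0],[0,0.01,0,0,0,0],[0,0.01,0,0,0,0],[0,0.01,0,0,0,0],[0,0.01,0,0,0,0]])

```text
t: 113.9
tool_pos: [0.6014, -0.1869, 0.1962]
orientation: [-2.236, -2.204, 0.003]
force: [-7.4, 3.2, 13.6]
opening: 0.0097
gripper_force: 30.0
```

Run:
```python
from h import *
show()
```

```text
t 113.9 grasp [ 0.601  -0.1868  0.0292] yaw -1.5852 F [-7.4  3.2 13.6] open 0.0097 gf 30.0
```

Shut (force rising at the in-stop, bar at 0.601). Push a hair more, release, retreat.

Call:
arm_command(increments=[[0,0.005,0,0,0,0],[0,0.008,0,0,0,0],[0,0.008,0,0,0,0],[0,0.008,0,0,0,0],[0,0.008,0,0,0,0]])

```text
t: 114.52
tool_pos: [0.602, -0.187, 0.1961]
orientation: [-2.234, -2.202, 0.006]
force: [-14.7, 4.0, 20.4]
opening: 0.0099
gripper_force: 30.0
```

Call:
arm_command(increments=[[0,-0.01,0,0,0,0],[0,-0.01,0,0,0,0],[0,-0.01,0,0,0,0],[0,-0.01,0,0,0,0],[0,-0.01,0,0,0,0]], fingers=0.35)

```text
t: 115.15
tool_pos: [0.6021, -0.187, 0.1956]
orientation: [2.237, 2.205, -0.0]
force: [-0.2, -0.4, 0.5]
opening: 0.0304
gripper_force: 0.0
```

Call:
arm_command(increments=[[0,0,-0.15,0,0,0],[0,0,-0.35,0,0,0],[0,0,-0.6,0,0,0],[0,0,-0.9,0,0,0],[0,0,-0.9,0,0,0]])

```text
t: 115.78
tool_pos: [0.6037, -0.1876, 0.3833]
orientation: [2.229, 2.198, 0.007]
force: [0.6, -0.7, -0.5]
opening: 0.03
gripper_force: 0.0
```

Call:
arm_command(increments=[[0,-0.3,-0.2,0,0,0],[0,-0.5,-0.2,0,0,0],[0,-0.5,-0.2,0,0,0],[0,-0.5,-0.2,0,0,0],[0,-0.5,-0.2,0,0,0]])

```text
t: 116.4
tool_pos: [0.5029, -0.1856, 0.4153]
orientation: [-2.237, -2.206, 0.0]
force: [0.2, 0.0, 0.1]
opening: 0.0303
gripper_force: 0.0
```

Run:
```python
from h import *
show()
c=shot("wrist")
B=ortho(c,.64,-.13,110,140,.028).max(2)
print([(round(.64-i/1000,3),int(B[i,20:40].mean())) for i in range(10,80,3)])
```

```text
t 116.4 grasp [ 0.5028 -0.1856  0.2483] yaw -1.5849 F [0.2 0.  0.1] open 0.0303 gf 0.0
[(0.63, 168), (0.627, 166), (0.624, 162), (0.621, 168), (0.618, 167), (0.615, 164), (0.612, 161), (0.609, 168), (0.606, 114), (0.603, 70), (0.6, 70), (0.597, 53), (0.594, 98), (0.591, 105), (0.588, 158), (0.585, 184), (0.582, 186), (0.579, 185), (0.576, 183), (0.573, 186), (0.57, 185), (0.567, 182), (0.564, 183), (0.561, 181)]
```

Bar at about 0.600, so the tray is shut at its in-stop and the robot is clear. Hand in.

```bash
python3 -c "
from plant import *
print(close_job())"
```

```text
the job is handed in; nothing more can be done
None
```

The job is handed in at about 116 s: by force, height and camera readings, all six tools are pressed home in their cutouts and the tray is pushed fully in, though `close_job()` returned no verdict. The tray crept in to about 149 mm during pressing, so I pulled it back out to its stop before the final push.

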